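# Unlock the bar former's left-hand knob and take out its die plate

## Robot

A 6-joint arm with a two-finger parallel gripper is mounted at the origin on the work surface. World frame = base frame: x ahead of the robot, y to its left, z up, the work surface at z = 0. Lengths are in m, angles in rad, forces in N, time in s.
With the tool pointing down it reaches from about 0.35 to 0.975 m from the base axis. Payload 4.9 kg.
Tool frame: the origin (TCP) lies on the centre line of the jaws, within the pads' length; the fingertips stand 11 mm ahead of it and the grasp point (between the pads) lies 8 mm behind it; z points along the fingers, y is the direction in which the jaws open and shut (so a half turn about z gives the same grasp; the last joint's range is limited). The gripper opens to 85 mm and grips with 20 to 120 N. Pads are 22 mm wide; open, the fingers measure 114 mm over their backs; the gripper's body (76 mm by 85 mm) begins 54 mm behind the grasp point. The pads swing forward as they close: fully open they stand 13 mm farther back than shut.
Start: joints at [1.148, 0.053, 1.613, -0, 1.476, -0.119], TCP at [0.187, 0.596, 0.242] pointing down, gripper open.
Joint ranges: [-3.01, 3.01], [-1.01, 2.22], [0.06, 2.58], [-1.02, 4.17], [0.09, 2.62], [-3.14, 3.14]. Speed limits (rad/s): [2.57, 2.57, 3.14, 3.14, 3.14, 3.14].

## Interface

Orientations are given as a rotation vector (axis times angle).
In Python, from station import ctrl gives the robot as it stands.
- The arm moves only by the tool send_rows, never from a script. Its argument "series" is a list of rows, each an object of numbers: "tx", "ty", "tz": the shift along the tool's x, y, z in cm; "wx", "wy", "wz": the turn, a rotation vector about the tool's x, y, z in rad; "jaw": the closure, from 0 (fully open) to 1 (shut). In form: [{"tx": .., "ty": .., "tz": .., "wx": .., "wy": .., "wz": .., "jaw": ..}, ...]. A call has 1 to 5 rows; each row shifts and turns the pose as measured when the row begins, along the tool's axes as they then stand; what a row does not reach is not made up. A row lasts 1/8 s, in which the tool goes at most 62.5 mm and 10.7 degrees, less where a joint would pass 70% of its speed; a pose out of reach is approached as far as the arm can. A call is refused whole if a number of a shift passes 6.25 or a number of a turn 0.188, either way. A call with a gripper value outside its range is refused whole. The fingers move at their own pace and stop on an object; "squeeze" is the grip in N (left out, the last holds). Time passes only in rows, so rows that do not move let the fingers close. It gives the time, the measured TCP pose, the force and the opening at its end, in the units of the state.
- ctrl.get_obs(): the state, without advancing time (a new reading comes with each control period).
- ctrl.get_image(name): name is "scene" or "top" or "wrist"; returns the picture (384x512x3 uint8, red, green, blue); there is no depth.
- ctrl.camera_info(name): a dict with "mtx" (3x3 intrinsics, pixels), "k1" (the pictures are not rectified: a ray, as slopes to the right and down, at radius r is drawn at 1 + k1 r^2 times it, then the intrinsics apply), "R" (3x3) and "t" (3): a world point X has camera coordinates R X + t. Camera axes: x right, y down, z forward; pixel columns grow to the right and rows downward; lengths in m; the calibration is good to about 2 mm. A picture is of the moment at which its call begins: read the wrist's pose just before it. camera_info takes no time and is no camera call; for the wrist camera it gives the pose at the moment of the call.
- ctrl.finish_job(): hands the job in, once; it reports no verdict.
The state is a dict: "t": time; "q": joint angles; "dq": joint speeds; "effort": joint torques, N m; "tool_pos": TCP position; "tool_rot": TCP orientation; "contact_force": force on the tool from outside, world axes, zero at the start; "wrist_torque": the same for the moment, N m; "opening": finger opening in m.
Only numpy, scipy, OpenCV 4.12 (cv2) and the standard library are available. Lean on these libraries where they do the work, as an engineer would, in place of code of your own. Each camera call takes 0.05 s, during which the arm holds its last target.

## Task

Take the die plate out of the bar former for washing. Its locking knob has a left-hand thread: unscrew it clockwise (seen from above) until the engraved line on the knob meets the engraved line on the front of the bridge, and leave it there; then draw the plate out of its channel by its grip, feeling for the way between the hidden guide pins and never yanking or forcing it, and set it down gently, grip up, flat on the floor of the wash pan. Leave everything else on the bench where it is.

Things in the scene. Friction and masses are not known exactly. Their poses are not given: they have to be found in the camera images.
- former: Bar former, fixed. Origin on the bench under the knob's axis; z up, front = -x. Aluminium bed (x -60 to 52 mm) 130 wide, 30 high; on it a bridge (x -45 to 45 mm, 130 wide, top 57.5 mm above the bench) covers the plate's channel and carries the knob. From x = 51 to 141 mm stands a white drive housing, 110 wide (y), 64 high. The plate comes out to the front (-x) only.
- channel_mouth (a point): Middle of the channel's mouth, on its floor, 45 mm in front of the knob's axis, 30 mm above the bench. Axes as the former's. Channel 74 mm wide, roofed 1.5 mm above the plate. 5 mm inside, hidden by the bridge, stand two fixed guide pins, 6 mm thick, 58 mm clear between; the pair is set up to 8 mm off centre to either side: feel for it. The plate can be lifted only when drawn out 90 mm.
- screw: Knob's spindle: does not turn, rises 3 mm per rad the knob turns clockwise. Axes as the former's. Origin on the knob's axis at the underside of the knob's skirt, 62.5 mm above the bench when tight. A 12 mm pin reaches 32 mm below it into the plate's 18 mm hole; it leaves the hole 1.8 rad from tight, the lines meet at 2.4 rad. The knob starts 0 to 0.6 rad loose. Stops: tight and 3.3 rad.
- knob_grip (a point): On the knob's axis, 32 mm above the origin of screw, inside the knob's steel grip bar; does not turn. The bar stands upright on a round skirt (62 mm wide, 6 high): 62 long, 12 thick, its bottom 21 mm below and its top 7 mm above this point. It takes about 0.22 N m to turn and stays where it is left; a bar pinched lightly slips in the fingers, 30 to 40 N of grip holds.
- knob_mark (a point): Engraved line of the knob: a dark groove along the top of one arm of the grip bar, down its end and on the skirt. The point lies on the skirt's top, 30 mm from the axis: the direction from the axis to it is that of the bar. Turns and rises with the knob.
- index_mark (a point): Engraved line on the bridge in front of the knob (-x of the former): a dark groove pointing at the axis. The point lies 30 mm straight in front of the axis, where knob_mark comes (seen from above) when the lines meet.
- die: Loose steel die plate, 0.28 to 0.46 kg, 6 mm thick. Origin: centre of its 18 mm hole, on the underside; z up. 56 wide (y) from x = -22 to 42 mm; in front of that only a neck 30 wide, with square shoulders, runs to the upright grip. Starts home in the former's channel, axes along the former's, origin on the knob's axis, with 9 mm of play at each side. Drawn straight out, its shoulders meet the guide pins after 15 mm.
- die_grip (a point): Middle of the plate's upright grip, 95 mm in front (-x) of the plate's origin and 40 mm above its underside. The grip is 14 thick (x), 36 wide (y), its top 18 mm above this point; the neck's top is 34 mm below it. Axes as the plate's. At the start its back face is 43 mm in front of the bridge.
- pan: Steel wash pan, fixed to the bench, open on top: 220 (x) x 160 (y) x 35 mm high outside, walls and floor 5 mm. Origin: centre of its underside; x along its length.
- seed_bar: Bystander: a seed bar 100 x 30 x 12 mm. Origin: centre of the underside.
- bar_stack: Bystander: a stack of seed bars 110 x 40 x 36 mm. Origin: centre of the underside.
- jar: Bystander: amber jar with lid, 72 mm wide, 110 high. Origin: centre of the underside.
- bowl: Bystander: steel bowl, 130 mm wide, 55 high. Origin: centre of the underside.
- beaker: Bystander: white cup, 72 mm wide, 80 high. Origin: centre of the underside.
- spatula: Bystander: spatula lying on the bench in front of the robot.
- brush: Bystander: brush lying on the bench near the robot, on its right.
Things that resemble listed ones, but are neither listed nor needed, are in the scene too. Leave any red look-alike of the die alone.

How it is judged:
On the way, in this order (a step that is already met when the one before it is completed fails the run):
1. the knob is turned until the two engraved lines meet (within 6 mm), the plate still home (horizontal distance between knob_mark and index_mark below 0.006 m and x of die in the frame of former above -0.008 m), for 0.2 s.
2. the plate is drawn out of the channel (x of die in the frame of former below -0.088 m), for 0.05 s.
At the end, for the whole second after the job is handed in: The knob's engraved line stands within 6 mm of the bridge's line (about 11 degrees); the die plate lies flat, grip up, at rest on the floor of the wash pan (origin within 9 mm above the pan's underside, 80 mm of its centre along x and 60 mm along y, tilt under 0.08 rad), let go (horizontal distance between knob_mark and index_mark below 0.006 m and z of die in the frame of pan below 0.009 m and x of die in the frame of pan between -0.08 and 0.08 m and y of die in the frame of pan between -0.06 and 0.06 m and angle between die's own z axis and vertical below 0.08 rad and linear speed of die below 0.02 m/s); the robot touches nothing.
It fails at once if the plate is yanked against the locking pin (over 15 N) (contact force between die and screw above 15 N).
It fails at once if the plate is forced against the guide pins or the former (over 25 N) (contact force between die and former above 25 N).
It fails at once if the plate is dropped or slammed into the pan (over 45 N) (contact force between die and pan above 45 N).
It fails at once if a bystander is pushed away (over 30 mm) (distance of any of seed_bar, bar_stack, jar, bowl, beaker, spatula, brush from where it was at the start of the episode above 0.03 m).
It also fails if it takes over 72 s, if anything falls off the work surface, if the arm or the gripper's body presses on something with over 40 N, if the wrist force passes 120 N, or if a joint passes its speed limit or range.

## Working session

There is one attempt and no reset: what is moved stays moved. The work goes in short steps, Python scripts to look and compute and a tool call to move; the robot and the scene stay as the last step left them, time stands still between calls to the robot, and variables do not carry over. Pictures are saved under pics/ and viewed, and the job is handed in when it is done.

Besides the shell and the picture viewer there is one more tool, called after "Call:" as name(argument=value, ...) on one line, values as JSON. send_rows: Moves the arm, as the interface text tells. Its arguments: {"type":"object","properties":{"series":{"type":"array"},"squeeze":{"type":"number"}},"required":["series"]}

```bash
mkdir -p pics; ls; python3 - <<'E'
from station import ctrl
import cv2,numpy as np
np.set_printoptions(precision=4,suppress=True)
o=ctrl.get_obs()
print(o)
for n in ("scene","top","wrist"):
    print(n,ctrl.camera_info(n))
    im=ctrl.get_image(n); cv2.imwrite(f"pics/{n}0.png",im[:,:,::-1])
E
```

```text
pics
{'t': 0.0, 'q': array([ 1.148 ,  0.0534,  1.6143,  0.    ,  1.476 , -0.119 ]), 'dq': array([-0.0004, -0.001 , -0.0008,  0.0006,  0.0006,  0.0009]), 'effort': array([  0.0006, -39.3676, -37.018 ,  -0.    ,   0.0069,  -0.    ]), 'tool_pos': array([0.1867, 0.5958, 0.241 ]), 'tool_rot': array([-0.4753, -3.1048,  0.0031]), 'contact_force': array([ 0.3366,  0.736 , -0.8588]), 'wrist_torque': array([-0.0074, -0.0123, -0.0489]), 'opening': 0.08488552740274793}
scene {'mtx': array([[363.697 ,   0.    , 254.8978],
       [  0.    , 363.697 , 193.7336],
       [  0.    ,   0.    ,   1.    ]]), 'k1': -0.07822339074718998, 'R': array([[ 0.5299,  0.8479, -0.0174],
       [ 0.5473, -0.3575, -0.7568],
       [-0.6479,  0.3915, -0.6535]]), 't': array([-0.2866, -0.2442,  1.4253])}
top {'mtx': array([[466.9679,   0.    , 253.6301],
       [  0.    , 466.9679, 190.9366],
       [  0.    ,   0.    ,   1.    ]]), 'k1': 0.011262038937095185, 'R': array([[ 0.0155, -0.9998,  0.0107],
       [-0.985 , -0.0171, -0.1717],
       [ 0.1719, -0.0079, -0.9851]]), 't': array([-0.006 ,  0.5601,  1.4756])}
wrist {'mtx': array([[326.0895,   0.    , 259.9135],
       [  0.    , 326.0895, 191.4173],
       [  0.    ,   0.    ,   1.    ]]), 'k1': 0.017498568173403027, 'R': array([[ 0.2995,  0.9541, -0.0015],
       [ 0.9041, -0.2833,  0.3198],
       [ 0.3047, -0.0971, -0.9475]]), 't': array([-0.6244, -0.0401,  0.3811])}
```

View pics/scene0.png

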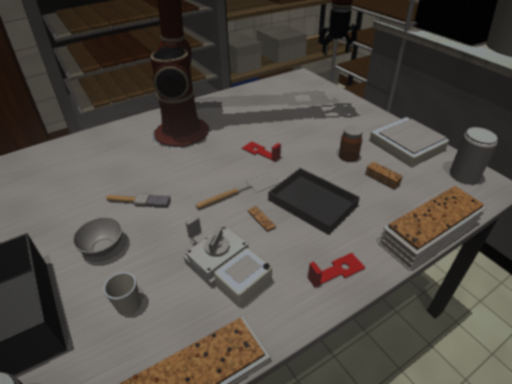

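View pics/top0.png

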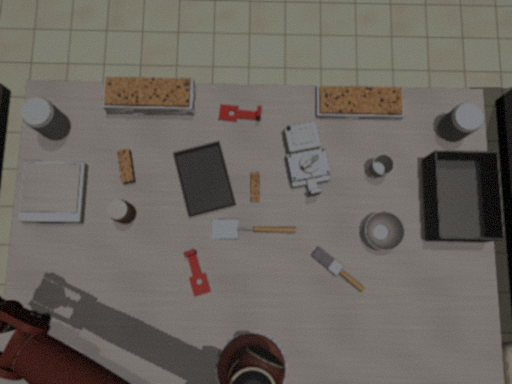

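View pics/wrist0.png

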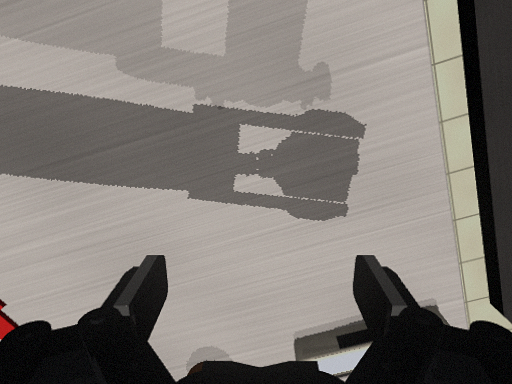

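The top view shows the former near (308,163) with its grip at (314,187), the pan at (204,179) and the seed bar at (255,187). Next I'll zoom in.

```bash
cat > h.py <<'E'
from station import ctrl
import cv2,numpy as np
np.set_printoptions(precision=4,suppress=True)
from scipy.spatial.transform import Rotation as Ro
def ray(info,u,v):
    m=info["mtx"]; 
    d=np.array([(u-m[0,2])/m[0,0],(v-m[1,2])/m[1,1]])
    s=d.copy()
    for _ in range(20): s=d/(1+info["k1"]*(s@s))
    R=info["R"]; return -R.T@info["t"], R.T@np.array([s[0],s[1],1.])
def onz(info,u,v,z):
    c,d=ray(info,u,v); return c+d*(z-c[2])/d[2]
def proj(info,X):
    c=info["R"]@np.asarray(X,float)+info["t"]; s=c[:2]/c[2]; s=s*(1+info["k1"]*(s@s))
    return (info["mtx"]@[s[0],s[1],1])[:2]
def crop(src,dst,x0,y0,x1,y1,k):
    im=cv2.imread(src)[y0:y1,x0:x1]; im=cv2.convertScaleAbs(im,alpha=1.5)
    cv2.imwrite(dst,cv2.resize(im,None,fx=k,fy=k,interpolation=cv2.INTER_CUBIC))
E
python3 - <<'E'
from h import *
crop("pics/top0.png","pics/top0c.png",270,110,350,200,6)
crop("pics/top0.png","pics/top0p.png",165,130,245,220,6)
crop("pics/scene0.png","pics/scene0c.png",175,205,280,305,6)
E
```

```text
(no output)
```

View pics/top0c.png

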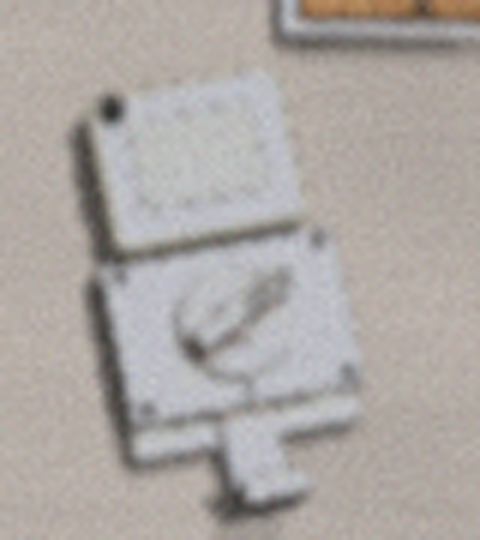

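View pics/top0p.png

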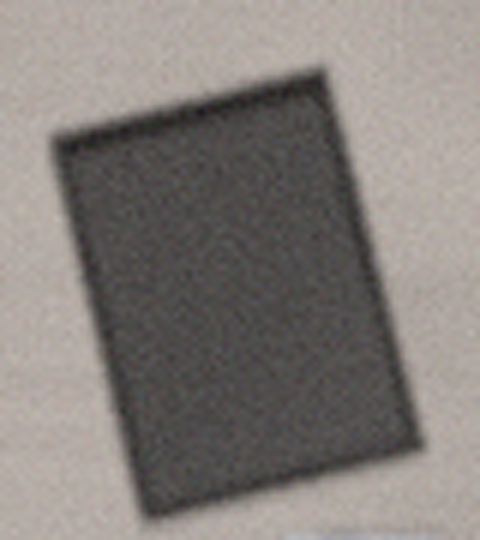

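View pics/scene0c.png

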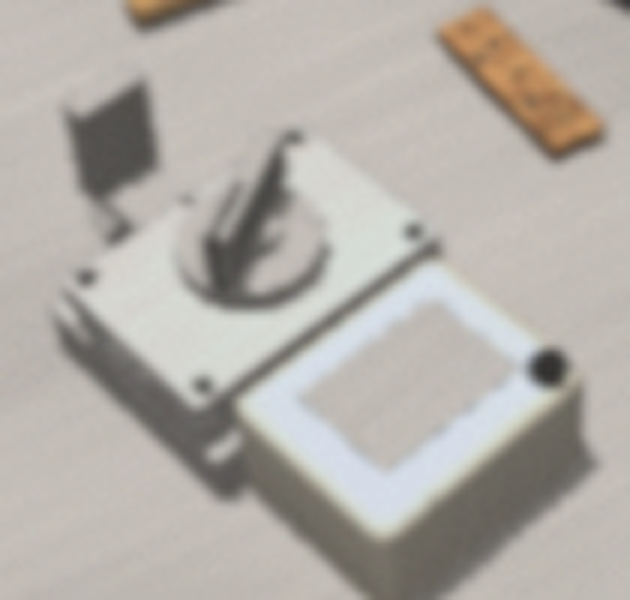

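```bash
python3 - <<'E'
from h import *
i=ctrl.camera_info("top")
c=lambda x,y,x0,y0:(x/6+x0,y/6+y0)
S=[onz(i,*c(x,y,270,110),.0575)[:2] for x,y in [(120,272),(318,237),(350,373),(148,411)]]
print(np.array(S)); m=np.mean(S,0); print("former",m)
S=np.array(S); fx=(S[0]+S[1]-S[2]-S[3]); print("yaw",np.degrees(np.arctan2(fx[1],fx[0])),np.linalg.norm(S[0]-S[1]),np.linalg.norm(S[0]-S[3]))
fy=S[0]+S[3]-S[1]-S[2]; print(np.degrees(np.arctan2(fy[1],fy[0]))-90)
P=np.array([onz(i,*c(x,y,165,130),.035)[:2] for x,y in [(52,138),(323,68),(424,448),(148,520)]])
print("pan",P.mean(0)); v=P[0]+P[1]-P[2]-P[3]; w=P[0]+P[3]-P[1]-P[2]; print(np.degrees(np.arctan2(v[1],v[0])),np.degrees(np.arctan2(w[1],w[0]))-90,np.linalg.norm(v)/2,np.linalg.norm(w)/2)
b=[onz(i,*c(x,y,270,110),.1)[:2] for x,y in[(195,350),(285,275)]]; print(b)
o=ctrl.get_obs(); print(o["t"],Ro.from_rotvec(o["tool_rot"]).as_matrix(), ctrl.camera_info("wrist")["R"].T@-ctrl.camera_info("wrist")["t"]-o["tool_pos"])
E
```

```text
[[ 0.6795 -0.1146]
 [ 0.7012 -0.2235]
 [ 0.6251 -0.2402]
 [ 0.602  -0.13  ]]
former [ 0.6519 -0.1771]
yaw 11.807237365900557 0.11105043791594336 0.07898995483714366
11.563749552259495
pan [0.6012 0.1662]
16.07008475768596 15.919932488539175 0.2215237720257605 0.1549702264234745
[array([ 0.6268, -0.1508]), array([ 0.6686, -0.1989])]
0.15 [[-0.9542  0.2991 -0.0006]
 [ 0.2991  0.9542 -0.0015]
 [ 0.0002 -0.0016 -1.    ]] [-0.0796  0.0254  0.1318]
```

```bash
cat >> h.py <<'E'
def plan(p,yang,n,pre=True):
    """n equal steps to pos p with tool down, tool-y angle yang (deg); numbers in tool axes cm/rad"""
    o=ctrl.get_obs(); R=Ro.from_rotvec(o["tool_rot"]); x=o["tool_pos"]
    M=R.as_matrix(); a=np.degrees(np.arctan2(M[1,1],M[0,1]))
    yang=yang if yang is not None else a
    ya=np.radians(yang); ty=np.array([np.cos(ya),np.sin(ya),0]); tz=np.array([0,0,-1.]); tx=np.cross(ty,tz)
    G=Ro.from_matrix(np.c_[tx,ty,tz]); w=(R.inv()*G).as_rotvec(); d=np.asarray(p)-x
    print("t",round(o["t"],2),"now",x,"yang",round(a,1),"open",round(o["opening"],4),"F",o["contact_force"])
    for k in range(n):
        Rk=R*Ro.from_rotvec(w*k/n)
        print("  s",np.round(Rk.inv().apply(d/n)*100,2),"w",np.round(w/n,3))
def former(p,F=(0.652,-0.177),yaw=11.7):
    c,s=np.cos(np.radians(yaw)),np.sin(np.radians(yaw))
    return np.array([F[0]+c*p[0]-s*p[1],F[1]+s*p[0]+c*p[1],p[2]])
E
python3 - <<'E'
from h import *
plan([.652,-.177,.24],41,15)
E
```

```text
t 0.15 now [0.1868 0.596  0.2413] yang 72.6 open 0.0854 F [-0.0252 -0.488   0.8166]
  s [-4.5  -3.99  0.01] w [-0.     0.     0.037]
  s [-4.64 -3.82  0.01] w [-0.     0.     0.037]
  s [-4.78 -3.65  0.01] w [-0.     0.     0.037]
  s [-4.91 -3.47  0.01] w [-0.     0.     0.037]
  s [-5.04 -3.29  0.01] w [-0.     0.     0.037]
  s [-5.15 -3.1   0.01] w [-0.     0.     0.037]
  s [-5.26 -2.91  0.01] w [-0.     0.     0.037]
  s [-5.37 -2.71  0.01] w [-0.     0.     0.037]
  s [-5.46 -2.51  0.01] w [-0.     0.     0.037]
  s [-5.55 -2.31  0.01] w [-0.     0.     0.037]
  s [-5.63 -2.11  0.01] w [-0.     0.     0.037]
  s [-5.71 -1.9   0.01] w [-0.     0.     0.037]
  s [-5.77 -1.69  0.01] w [-0.     0.     0.037]
  s [-5.83 -1.47  0.01] w [-0.     0.     0.037]
  s [-5.88 -1.26  0.01] w [-0.     0.     0.037]
```

Call:
send_rows(series=[{"tx": -4.5,"ty": -4.0,"wz": 0.037},{"tx": -4.65,"ty": -3.8,"wz": 0.037},{"tx": -4.8,"ty": -3.65,"wz": 0.037},{"tx": -4.9,"ty": -3.45,"wz": 0.037},{"tx": -5.0,"ty": -3.3,"wz": 0.037}])

```text
invalid input at $.series[0]: expected keys tx, ty, tz, wx, wy, wz, jaw
```

Call:
send_rows(series=[{"tx": -5.15,"ty": -3.1,"wz": 0.037},{"tx": -5.25,"ty": -2.9,"wz": 0.037},{"tx": -5.4,"ty": -2.7,"wz": 0.037},{"tx": -5.45,"ty": -2.5,"wz": 0.037},{"tx": -5.55,"ty": -2.3,"wz": 0.037}])

```text
invalid input at $.series[0]: expected keys tx, ty, tz, wx, wy, wz, jaw
```

```bash
python3 - <<'E'
from h import *
plan([.652,-.177,.24],41,5)
E
```

```text
t 0.15 now [0.1868 0.596  0.2413] yang 72.6 open 0.0854 F [-0.0252 -0.488   0.8166]
  s [-13.5  -11.97   0.04] w [-0.    0.    0.11]
  s [-14.74 -10.41   0.04] w [-0.    0.    0.11]
  s [-15.79  -8.72   0.04] w [-0.    0.    0.11]
  s [-16.66  -6.93   0.03] w [-0.    0.    0.11]
  s [-17.32  -5.06   0.03] w [-0.    0.    0.11]
```

All keys are required.

Call:
send_rows(series=[{"tx": -4.5,"ty": -4.0,"tz": 0,"wx": 0,"wy": 0,"wz": 0.037,"jaw": 0},{"tx": -4.65,"ty": -3.8,"tz": 0,"wx": 0,"wy": 0,"wz": 0.037,"jaw": 0},{"tx": -4.8,"ty": -3.65,"tz": 0,"wx": 0,"wy": 0,"wz": 0.037,"jaw": 0},{"tx": -4.9,"ty": -3.45,"tz": 0,"wx": 0,"wy": 0,"wz": 0.037,"jaw": 0},{"tx": -5.0,"ty": -3.3,"tz": 0,"wx": 0,"wy": 0,"wz": 0.037,"jaw": 0}])

```text
t: 0.78
tool_pos: [0.3429, 0.3334, 0.2393]
tool_rot: [-0.757, -3.049, 0.006]
contact_force: [0.9, 0.5, 1.1]
opening: 0.0853
```

Call:
send_rows(series=[{"tx": -5.15,"ty": -3.1,"tz": 0,"wx": 0,"wy": 0,"wz": 0.037,"jaw": 0},{"tx": -5.25,"ty": -2.9,"tz": 0,"wx": 0,"wy": 0,"wz": 0.037,"jaw": 0},{"tx": -5.4,"ty": -2.7,"tz": 0,"wx": 0,"wy": 0,"wz": 0.037,"jaw": 0},{"tx": -5.45,"ty": -2.5,"tz": 0,"wx": 0,"wy": 0,"wz": 0.037,"jaw": 0},{"tx": -5.55,"ty": -2.3,"tz": 0,"wx": 0,"wy": 0,"wz": 0.037,"jaw": 0}])

```text
t: 1.4
tool_pos: [0.5004, 0.0666, 0.2395]
tool_rot: [1.044, 2.962, -0.004]
contact_force: [0.7, 1.0, -0.3]
opening: 0.0855
```

```bash
python3 - <<'E'
from h import *
plan([.652,-.177,.24],41,5)
E
```

```text
t 1.4 now [0.5004 0.0666 0.2395] yang 51.2 open 0.0855 F [ 0.6907  0.9674 -0.335 ]
  s [-5.42 -1.9   0.01] w [-0.     0.     0.036]
  s [-5.48 -1.7   0.  ] w [-0.     0.     0.036]
  s [-5.54 -1.51 -0.  ] w [-0.     0.     0.036]
  s [-5.59 -1.31 -0.  ] w [-0.     0.     0.036]
  s [-5.63 -1.11 -0.01] w [-0.     0.     0.036]
```

Call:
send_rows(series=[{"tx": -5.4,"ty": -1.9,"tz": 0,"wx": 0,"wy": 0,"wz": 0.036,"jaw": 0},{"tx": -5.5,"ty": -1.7,"tz": 0,"wx": 0,"wy": 0,"wz": 0.036,"jaw": 0},{"tx": -5.5,"ty": -1.5,"tz": 0,"wx": 0,"wy": 0,"wz": 0.036,"jaw": 0},{"tx": -5.6,"ty": -1.3,"tz": 0,"wx": 0,"wy": 0,"wz": 0.036,"jaw": 0},{"tx": -5.6,"ty": -1.1,"tz": 0,"wx": 0,"wy": 0,"wz": 0.036,"jaw": 0}])

```text
t: 2.02
tool_pos: [0.6538, -0.1866, 0.2385]
tool_rot: [1.318, 2.852, -0.002]
contact_force: [1.0, 0.4, 0.0]
opening: 0.085
```

```bash
cat >> h.py <<'E'
def shot(n,name):
    import json
    o=ctrl.get_obs(); i=ctrl.camera_info(n); im=ctrl.get_image(n)
    cv2.imwrite(f"pics/{name}.png",im[:,:,::-1])
    np.savez(f"pics/{name}.npz",**{k:np.asarray(v) for k,v in i.items()})
    return i,im
def load(name):
    z=np.load(f"pics/{name}.npz"); return {k:(z[k] if z[k].ndim else float(z[k])) for k in z.files}
E
python3 - <<'E'
from h import *
plan([.652,-.177,.24],41,1)
shot("wrist","w1")
crop("pics/w1.png","pics/w1c.png",0,0,512,384,1.5)
E
```

```text
t 2.02 now [ 0.6538 -0.1866  0.2385] yang 40.4 open 0.085 F [1.0413 0.3911 0.0206]
  s [ 0.85  0.49 -0.15] w [-0.001  0.001 -0.011]
```

View pics/w1c.png

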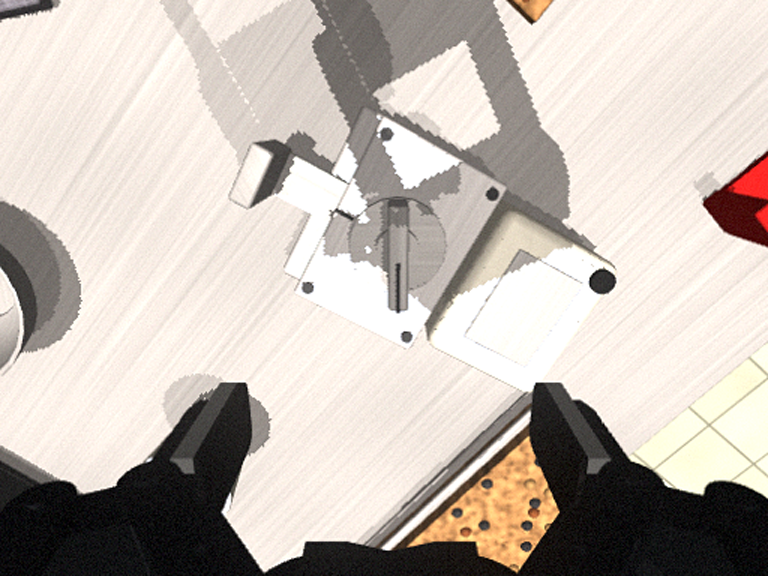

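```bash
python3 - <<'E'
from h import *
i=load("w1")
f=lambda x,y,z:onz(i,x/1.5,y/1.5,z)[:2]
S=np.array([f(x,y,.0575) for x,y in [(307.5,288),(407,337),(492,194),(387,134)]])
# order: find pairs; front pair = (387,134),(308,288); back=(492,194),(407,337)
m=S.mean(0); print("former",m)
x=S[1]+S[2]-S[0]-S[3]; y=S[2]+S[3]-S[0]-S[1]
print(np.degrees(np.arctan2(x[1],x[0])),np.degrees(np.arctan2(y[1],y[0])),np.linalg.norm(x)/2,np.linalg.norm(y)/2)
for p in[(397,200),(398,310),(398,264),(398,300)]: print(p,f(*p,.1025))
print("index",f(336,209,.0575),f(352,217,.0575))
print("index30 pred",former([-.03,0,0],m))
b=f(397,201,.1025)-f(398,310,.1025);print("bar ang",np.degrees(np.arctan2(b[1],b[0])),"axis", (f(397,201,.1025)+f(398,310,.1025))/2, np.linalg.norm(b))
# die grip top z=.088 corners
G=np.array([f(*p,.088) for p in [(256,143),(278,146),(253,207),(232,203)]]); print(G,G.mean(0))
E
```

```text
former [ 0.6514 -0.1772]
11.987341779977838 102.10633335368297 0.0761577387753845 0.11251791738557423
(397, 200) [ 0.6284 -0.1515]
(398, 310) [ 0.6707 -0.1999]
(398, 264) [ 0.6524 -0.1786]
(398, 300) [ 0.6666 -0.1952]
index [ 0.6073 -0.1859] [ 0.6183 -0.1833]
index30 pred [ 0.6221 -0.1833  0.    ]
bar ang 131.16734891363166 axis [ 0.6497 -0.1759] 0.06374265251139245
[[ 0.5502 -0.1798]
 [ 0.5604 -0.1732]
 [ 0.5694 -0.2099]
 [ 0.5589 -0.2158]] [ 0.5597 -0.1947]
```

```bash
python3 - <<'E'
from h import *
plan([.651,-.1767,.087],41.2,4)
E
```

```text
t 2.08 now [ 0.6557 -0.1929  0.237 ] yang 40.1 open 0.0857 F [-2.4344 -3.4062 -0.8335]
  s [0.4  0.18 3.75] w [-0.001  0.001 -0.005]
  s [0.4  0.18 3.75] w [-0.001  0.001 -0.005]
  s [0.39 0.18 3.75] w [-0.001  0.001 -0.005]
  s [0.39 0.18 3.75] w [-0.001  0.001 -0.005]
```

Call:
send_rows(series=[{"tx": 1.0,"ty": 0.5,"tz": 3.0,"wx": 0,"wy": 0,"wz": -0.018,"jaw": 0},{"tx": 0.5,"ty": 0.2,"tz": 3.5,"wx": 0,"wy": 0,"wz": 0,"jaw": 0},{"tx": 0,"ty": 0,"tz": 3.5,"wx": 0,"wy": 0,"wz": 0,"jaw": 0},{"tx": 0,"ty": 0,"tz": 0,"wx": 0,"wy": 0,"wz": 0,"jaw": 0}])

```text
t: 2.58
tool_pos: [0.6513, -0.18, 0.1321]
tool_rot: [1.305, 2.858, -0.008]
contact_force: [-0.6, -0.6, -0.4]
opening: 0.0853
```

```bash
python3 - <<'E'
from h import *
plan([.651,-.1767,.087],41.2,2)
E
```

```text
t 2.58 now [ 0.6513 -0.18    0.1321] yang 40.9 open 0.0853 F [-0.6017 -0.6044 -0.4236]
  s [0.14 0.11 2.26] w [-0.002  0.001 -0.002]
  s [0.14 0.1  2.26] w [-0.002  0.001 -0.002]
```

Call:
send_rows(series=[{"tx": 0.2,"ty": 0.2,"tz": 2.0,"wx": -0.004,"wy": 0.002,"wz": -0.005,"jaw": 0},{"tx": 0.1,"ty": 0.1,"tz": 2.0,"wx": 0,"wy": 0,"wz": 0,"jaw": 0},{"tx": 0,"ty": 0,"tz": 0,"wx": 0,"wy": 0,"wz": 0,"jaw": 0}])

```text
t: 2.95
tool_pos: [0.6532, -0.1761, 0.0928]
tool_rot: [1.295, 2.858, 0.0]
contact_force: [0.9, -0.1, 0.3]
opening: 0.0856
```

```bash
python3 - <<'E'
from h import *
plan([.651,-.1767,.087],41.2,1)
E
```

```text
t 2.95 now [ 0.6532 -0.1761  0.0928] yang 41.2 open 0.0856 F [ 0.9006 -0.0983  0.2996]
  s [ 0.1  -0.21  0.58] w [0.002 0.004 0.001]
```

Correct, then close with 35 N.

Call:
send_rows(series=[{"tx": 0.1,"ty": -0.2,"tz": 0.55,"wx": 0,"wy": 0,"wz": 0,"jaw": 0},{"tx": 0,"ty": 0,"tz": 0,"wx": 0,"wy": 0,"wz": 0,"jaw": 0.5},{"tx": 0,"ty": 0,"tz": 0,"wx": 0,"wy": 0,"wz": 0,"jaw": 1},{"tx": 0,"ty": 0,"tz": 0,"wx": 0,"wy": 0,"wz": 0,"jaw": 1},{"tx": 0,"ty": 0,"tz": 0,"wx": 0,"wy": 0,"wz": 0,"jaw": 1}], squeeze=38)

```text
t: 3.58
tool_pos: [0.6526, -0.1776, 0.0901]
tool_rot: [1.293, 2.853, -0.001]
contact_force: [-8.2, -7.1, 3.7]
opening: 0.0121
```

Call:
send_rows(series=[{"tx": 0,"ty": 0,"tz": 0,"wx": 0,"wy": 0,"wz": 0,"jaw": 1},{"tx": 0,"ty": 0,"tz": 0,"wx": 0,"wy": 0,"wz": 0,"jaw": 1}])

```text
t: 3.82
tool_pos: [0.6522, -0.178, 0.0903]
tool_rot: [1.295, 2.853, -0.001]
contact_force: [-1.0, -0.1, 0.3]
opening: 0.0114
```

```bash
python3 - <<'E'
from h import *
plan([.651,-.1767,.087],41.2,1)
print(ctrl.get_obs()["q"])
E
```

```text
t 3.83 now [ 0.6522 -0.178   0.0903] yang 41.2 open 0.0114 F [-0.9881 -0.1428  0.3195]
  s [ 0.18 -0.01  0.33] w [ 0.003  0.008 -0.   ]
[-0.3759  0.2935  1.6058 -0.0013  1.2341 -1.0942]
```

Call:
send_rows(series=[{"tx": 0,"ty": -0.03,"tz": -0.05,"wx": 0,"wy": 0,"wz": 0.16,"jaw": 1},{"tx": 0,"ty": -0.03,"tz": -0.05,"wx": 0,"wy": 0,"wz": 0.16,"jaw": 1},{"tx": 0,"ty": -0.03,"tz": -0.05,"wx": 0,"wy": 0,"wz": 0.16,"jaw": 1},{"tx": 0,"ty": -0.03,"tz": -0.05,"wx": 0,"wy": 0,"wz": 0.16,"jaw": 1}])

```text
t: 4.32
tool_pos: [0.6519, -0.1782, 0.0922]
tool_rot: [2.144, 2.283, 0.004]
contact_force: [-0.6, -0.3, -0.1]
opening: 0.0113
```

```bash
python3 - <<'E'
from h import *
plan([.651,-.1767,.087],-78.1,1)
print(ctrl.get_obs()["q"],ctrl.get_obs()["wrist_torque"])
E
```

```text
t 4.33 now [ 0.6519 -0.1782  0.0922] yang 3.6 open 0.0113 F [-0.5914 -0.2685 -0.0791]
  s [ 0.16 -0.08  0.52] w [ 0.011 -0.002  1.426]
[-0.3764  0.2897  1.607  -0.0012  1.2346 -0.4387] [-0.1573  0.1615  0.2338]
```

Call:
send_rows(series=[{"tx": 0,"ty": -0.02,"tz": -0.05,"wx": 0,"wy": 0,"wz": 0.16,"jaw": 1},{"tx": 0,"ty": -0.02,"tz": -0.05,"wx": 0,"wy": 0,"wz": 0.16,"jaw": 1},{"tx": 0,"ty": -0.02,"tz": -0.05,"wx": 0,"wy": 0,"wz": 0.16,"jaw": 1},{"tx": 0,"ty": -0.02,"tz": -0.05,"wx": 0,"wy": 0,"wz": 0.16,"jaw": 1},{"tx": 0,"ty": -0.02,"tz": -0.05,"wx": 0,"wy": 0,"wz": 0.16,"jaw": 1}])

```text
t: 4.95
tool_pos: [0.6514, -0.1781, 0.0947]
tool_rot: [2.876, 1.238, 0.01]
contact_force: [-0.3, -0.8, 0.3]
opening: 0.0113
```

```bash
python3 - <<'E'
from h import *
plan([.651,-.1767,.087],-78.1,1)
print(ctrl.get_obs()["q"],ctrl.get_obs()["wrist_torque"])
E
```

```text
t 4.95 now [ 0.6514 -0.1781  0.0947] yang -43.4 open 0.0113 F [-0.3351 -0.8199  0.2713]
  s [ 0.07 -0.14  0.77] w [ 0.012 -0.005  0.605]
[-0.3756  0.2852  1.6079 -0.0035  1.2365  0.3836] [-0.2803  0.2818  0.234 ]
```

Call:
send_rows(series=[{"tx": 0,"ty": -0.02,"tz": -0.05,"wx": 0,"wy": 0,"wz": 0.16,"jaw": 1},{"tx": 0,"ty": -0.02,"tz": -0.05,"wx": 0,"wy": 0,"wz": 0.16,"jaw": 1},{"tx": 0,"ty": -0.02,"tz": -0.05,"wx": 0,"wy": 0,"wz": 0.15,"jaw": 1},{"tx": 0,"ty": -0.02,"tz": -0.04,"wx": 0,"wy": 0,"wz": 0.11,"jaw": 1},{"tx": 0,"ty": 0,"tz": 0,"wx": 0,"wy": 0,"wz": 0,"jaw": 1}])

```text
t: 5.58
tool_pos: [0.6512, -0.1778, 0.0965]
tool_rot: [3.112, 0.342, 0.013]
contact_force: [-0.4, -0.7, 1.4]
opening: 0.0114
```

```bash
python3 - <<'E'
from h import *
plan([.651,-.1767,.087],-78.1,1)
shot("wrist","w2")
crop("pics/w2.png","pics/w2c.png",0,0,512,384,1.5)
E
```

```text
t 5.58 now [ 0.6512 -0.1778  0.0965] yang -77.4 open 0.0114 F [-0.4273 -0.6571  1.3901]
  s [-0.   -0.13  0.95] w [ 0.012 -0.007  0.011]
```

View pics/w2c.png

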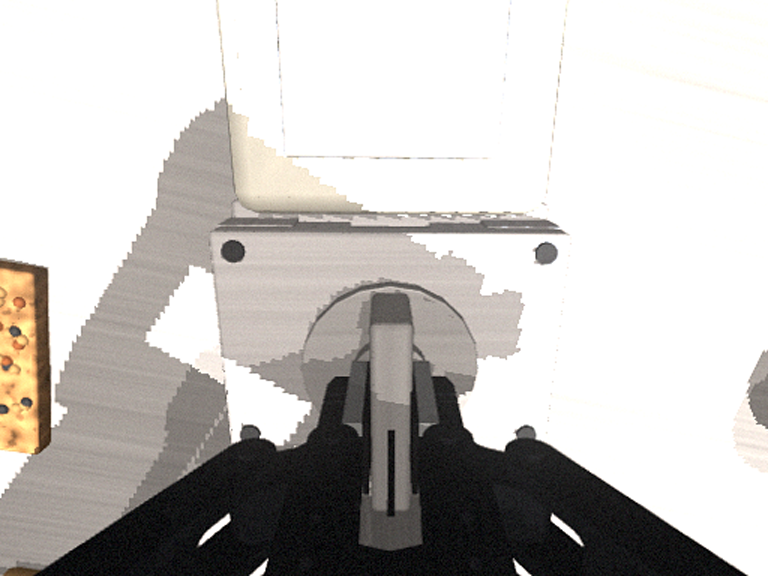

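Call:
send_rows(series=[{"tx": 0,"ty": 0,"tz": 0,"wx": 0,"wy": 0,"wz": 0,"jaw": 0.3},{"tx": 0,"ty": 0,"tz": 0,"wx": 0,"wy": 0,"wz": 0,"jaw": 0.3},{"tx": 0,"ty": 0,"tz": -4,"wx": 0,"wy": 0,"wz": 0,"jaw": 0.3},{"tx": -4,"ty": 0,"tz": -5,"wx": 0,"wy": 0,"wz": -0.18,"jaw": 0.3},{"tx": -5,"ty": 0,"tz": -4,"wx": 0,"wy": 0,"wz": -0.18,"jaw": 0.3}])

```text
t: 6.25
tool_pos: [0.5643, -0.2029, 0.2231]
tool_rot: [2.997, 0.923, 0.003]
contact_force: [-0.7, -1.0, 0.7]
opening: 0.0599
```

```bash
python3 - <<'E'
from h import *
plan([.558,-.1963,.2],11.9,8)
i,im=shot("wrist","w3")
crop("pics/w3.png","pics/w3c.png",0,0,512,384,1.5)
E
```

```text
t 6.25 now [ 0.5643 -0.2029  0.2231] yang -55.8 open 0.0599 F [-0.6517 -0.9559  0.7353]
  s [-0.02 -0.11  0.29] w [ 0.001  0.    -0.148]
  s [-0.   -0.12  0.29] w [ 0.001  0.    -0.148]
  s [ 0.02 -0.11  0.29] w [ 0.001  0.    -0.148]
  s [ 0.03 -0.11  0.29] w [ 0.001  0.    -0.148]
  s [ 0.05 -0.1   0.29] w [ 0.001  0.    -0.148]
  s [ 0.06 -0.1   0.29] w [ 0.001  0.    -0.148]
  s [ 0.08 -0.09  0.29] w [ 0.001  0.    -0.148]
  s [ 0.09 -0.07  0.29] w [ 0.001  0.    -0.148]
```

View pics/w3c.png

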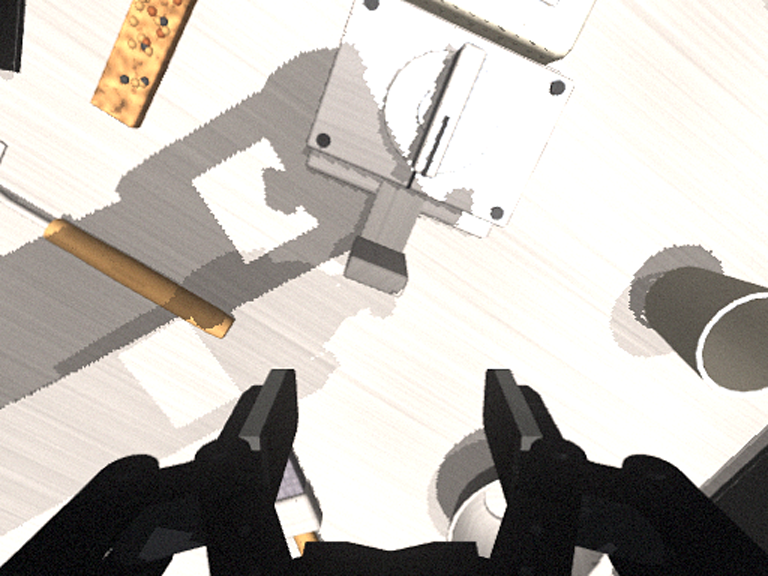

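```bash
python3 - <<'E'
from h import *
i=load("w3")
f=lambda x,y,z:onz(i,x/1.5,y/1.5,z)[:2]
S=np.array([f(x,y,.0575) for x,y in [(372,3),(558,88),(497,213),(323,140)]])
m=S.mean(0); x=S[0]+S[1]-S[2]-S[3]; yw=np.degrees(np.arctan2(x[1],x[0])); print(m,yw)
a=f(445,120,.1087)-f(429,151,.1087) ; print("bar ang",np.degrees(np.arctan2(a[1],a[0])))
M=f(416,167,.0757); print("mark",M,"index pred",former([-.03,0,0],m,yw),"idx",f(410,186,.0575))
g=np.array([f(*p,.088) for p in [(352,244),(404,258),(403,286) ,(346,275)]]); print(g.mean(0),g)
E
python3 -c "
from h import *
crop('pics/w3.png','pics/w3d.png',200,90,320,210,6)"
```

```text
[ 0.6506 -0.1777] 11.565962633917835
bar ang 7.178279421632047
mark [ 0.6203 -0.182 ] index pred [ 0.6212 -0.1837  0.    ] idx [ 0.6086 -0.1871]
[ 0.5635 -0.1937] [[ 0.5664 -0.1754]
 [ 0.5761 -0.204 ]
 [ 0.5621 -0.2131]
 [ 0.5493 -0.1824]]
```

View pics/w3d.png

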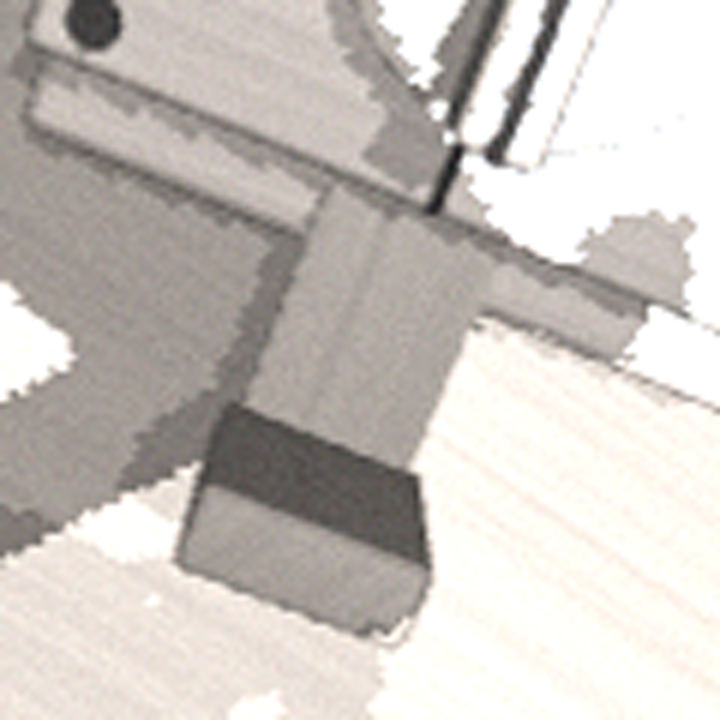

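```bash
python3 - <<'E'
from h import *
i=load("w3")
e=onz(i,282.8,115.8,.1087)[:2]; print("groove end",e)
for ax in [(.651,-.1767),(.6506,-.1777)]:
    d=np.array(ax)-e; print(np.degrees(np.arctan2(d[1],d[0])),np.linalg.norm(d))
i0=load("w3")
# bar edges whole
for a,b in [((461,45),(416,165)),((487,60),(437,172))]:
    v=onz(i,a[0]/1.5,a[1]/1.5,.1087)-onz(i,b[0]/1.5,b[1]/1.5,.1087); print(np.degrees(np.arctan2(v[1],v[0])))
g=np.array([onz(i,*p,.088)[:2] for p in [(235.3,171.3),(271.3,184.3),(265.8,196.7),(230,184.2)]]);print(g,g.mean(0))
v=g[0]+g[3]-g[1]-g[2];print(np.degrees(np.arctan2(v[1],v[0]))-90,np.linalg.norm(v)/2)
E
```

```text
groove end [ 0.6212 -0.184 ]
13.792094649828417 0.030682956957666353
12.123019554676198 0.030068848032851987
13.972450999191635
11.136092039329167
[[ 0.5605 -0.1799]
 [ 0.5681 -0.2117]
 [ 0.5561 -0.2141]
 [ 0.5483 -0.1823]] [ 0.5583 -0.197 ]
13.664439311155846 0.03274609126934608
```

Call:
send_rows(series=[{"tx": 0,"ty": -0.1,"tz": 0.3,"wx": 0,"wy": 0,"wz": -0.16,"jaw": 0.5},{"tx": 0,"ty": -0.1,"tz": 0.3,"wx": 0,"wy": 0,"wz": -0.16,"jaw": 0.5},{"tx": 0,"ty": -0.1,"tz": 0.3,"wx": 0,"wy": 0,"wz": -0.16,"jaw": 0.5},{"tx": 0,"ty": -0.1,"tz": 0.3,"wx": 0,"wy": 0,"wz": -0.16,"jaw": 0.5},{"tx": 0,"ty": -0.1,"tz": 0.3,"wx": 0,"wy": 0,"wz": -0.16,"jaw": 0.5}])

```text
t: 6.92
tool_pos: [0.5593, -0.2045, 0.2192]
tool_rot: [2.359, 2.041, 0.007]
contact_force: [-0.1, -0.2, -0.2]
opening: 0.0428
```

```bash
python3 - <<'E'
from h import *
plan([.558,-.1963,.14],11.9,3)
E
```

```text
t 6.92 now [ 0.5593 -0.2045  0.2192] yang -8.3 open 0.0428 F [-0.0522 -0.1862 -0.2037]
  s [ 0.29 -0.13  2.64] w [ 0.006  0.005 -0.117]
  s [ 0.29 -0.08  2.64] w [ 0.006  0.005 -0.117]
  s [ 0.29 -0.03  2.64] w [ 0.006  0.005 -0.117]
```

Call:
send_rows(series=[{"tx": 0.3,"ty": -0.15,"tz": 2.7,"wx": 0.006,"wy": 0.005,"wz": -0.12,"jaw": 0.5},{"tx": 0.3,"ty": -0.1,"tz": 2.7,"wx": 0.006,"wy": 0.005,"wz": -0.12,"jaw": 0.5},{"tx": 0.3,"ty": 0,"tz": 2.7,"wx": 0.006,"wy": 0.005,"wz": -0.12,"jaw": 0.5},{"tx": 0,"ty": 0,"tz": 0,"wx": 0,"wy": 0,"wz": 0,"jaw": 0.5}])

```text
t: 7.42
tool_pos: [0.5588, -0.1956, 0.1369]
tool_rot: [1.953, 2.459, 0.003]
contact_force: [0.0, -0.4, 1.0]
opening: 0.0426
```

```bash
python3 - <<'E'
from h import *
plan([.558,-.1965,.066],11.9,3)
shot("wrist","w4")
crop("pics/w4.png","pics/w4c.png",0,0,512,384,1.5)
E
```

```text
t 7.42 now [ 0.5588 -0.1956  0.1369] yang 13.1 open 0.0426 F [ 0.0386 -0.3828  0.9837]
  s [-0.02 -0.04  2.36] w [ 0.001 -0.     0.007]
  s [-0.02 -0.04  2.36] w [ 0.001 -0.     0.007]
  s [-0.02 -0.03  2.36] w [ 0.001 -0.     0.007]
```

View pics/w4c.png

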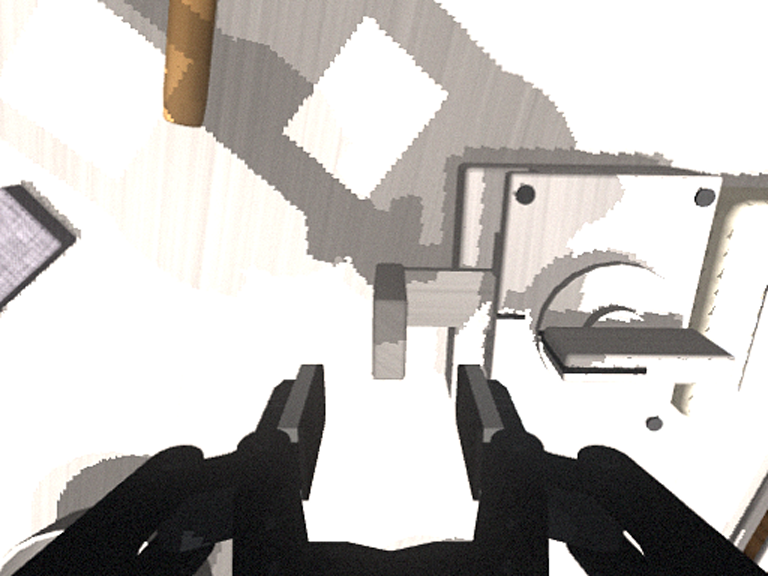

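The grip, at (390,320), is centred between the pads, so I'm descending.

Call:
send_rows(series=[{"tx": 0,"ty": -0.05,"tz": 2.4,"wx": 0,"wy": 0,"wz": 0.01,"jaw": 0.5},{"tx": 0,"ty": 0,"tz": 2.4,"wx": 0,"wy": 0,"wz": 0.01,"jaw": 0.5},{"tx": 0,"ty": 0,"tz": 1.6,"wx": 0,"wy": 0,"wz": 0,"jaw": 0.5},{"tx": 0,"ty": 0,"tz": 0,"wx": 0,"wy": 0,"wz": 0,"jaw": 0.5}])

```text
t: 7.98
tool_pos: [0.5648, -0.199, 0.0812]
tool_rot: [1.976, 2.419, 0.009]
contact_force: [0.4, -0.2, 0.1]
opening: 0.0426
```

```bash
python3 - <<'E'
from h import *
plan([.558,-.1965,.066],11.9,1)
E
```

```text
t 7.97 now [ 0.5648 -0.199   0.0812] yang 11.5 open 0.0426 F [ 0.4278 -0.2258  0.1373]
  s [ 0.39 -0.64  1.51] w [ 0.016  0.01  -0.007]
```

Call:
send_rows(series=[{"tx": 0.35,"ty": -0.6,"tz": 0.2,"wx": 0.016,"wy": 0.01,"wz": -0.007,"jaw": 0.5},{"tx": 0.05,"ty": -0.1,"tz": 0.6,"wx": 0,"wy": 0,"wz": 0,"jaw": 0.5},{"tx": 0,"ty": 0,"tz": 0.6,"wx": 0,"wy": 0,"wz": 0,"jaw": 0.5},{"tx": 0,"ty": 0,"tz": 0,"wx": 0,"wy": 0,"wz": 0,"jaw": 0.5}])

```text
t: 8.48
tool_pos: [0.5585, -0.1972, 0.0696]
tool_rot: [1.977, 2.437, 0.0]
contact_force: [-0.3, 0.7, -0.1]
opening: 0.0428
```

```bash
python3 - <<'E'
from h import *
plan([.558,-.1965,.066],11.9,1)
E
```

```text
t 8.47 now [ 0.5585 -0.1972  0.0696] yang 11.9 open 0.0428 F [-0.2902  0.7226 -0.1256]
  s [ 0.08 -0.03  0.36] w [0.002 0.003 0.   ]
```

Call:
send_rows(series=[{"tx": 0,"ty": 0,"tz": 0.25,"wx": 0,"wy": 0,"wz": 0,"jaw": 0.65},{"tx": 0,"ty": 0,"tz": 0,"wx": 0,"wy": 0,"wz": 0,"jaw": 0.75},{"tx": 0,"ty": 0,"tz": 0,"wx": 0,"wy": 0,"wz": 0,"jaw": 0.8},{"tx": 0,"ty": 0,"tz": 0,"wx": 0,"wy": 0,"wz": 0,"jaw": 0.9},{"tx": 0,"ty": 0,"tz": 0,"wx": 0,"wy": 0,"wz": 0,"jaw": 1}], squeeze=20)

```text
t: 9.1
tool_pos: [0.5587, -0.1972, 0.0671]
tool_rot: [1.976, 2.437, 0.0]
contact_force: [0.6, -0.1, -0.9]
opening: 0.0137
```

```bash
python3 - <<'E'
from h import *
plan([.558,-.1965,.066],11.9,1)
E
```

```text
t 9.1 now [ 0.5587 -0.1972  0.0671] yang 11.9 open 0.0137 F [ 0.6198 -0.0657 -0.9001]
  s [ 0.09 -0.05  0.11] w [0.003 0.003 0.   ]
```

Call:
send_rows(series=[{"tx": 0,"ty": 0,"tz": 0,"wx": 0,"wy": 0,"wz": 0,"jaw": 1},{"tx": 0,"ty": -0.2,"tz": 0,"wx": 0,"wy": 0,"wz": 0,"jaw": 1},{"tx": 0,"ty": -0.2,"tz": 0,"wx": 0,"wy": 0,"wz": 0,"jaw": 1}], squeeze=60)

```text
t: 9.48
tool_pos: [0.555, -0.198, 0.0672]
tool_rot: [1.976, 2.436, 0.002]
contact_force: [1.6, -0.6, -0.9]
opening: 0.0131
```

```bash
cat >> h.py <<'E'
H=np.array([.5587,-.1972,.0671])
def st():
    o=ctrl.get_obs(); a=np.radians(11.9); R=np.array([[np.cos(a),np.sin(a)],[-np.sin(a),np.cos(a)]])
    d=o["tool_pos"]-H; f=o["contact_force"]
    M=Ro.from_rotvec(o["tool_rot"]).as_matrix()
    print("t%.2f"%o["t"],"dxy former mm",R@d[:2]*1e3,"z",o["tool_pos"][2],"F(former)",R@f[:2],f[2],"Mw",o["wrist_torque"],"yang %.2f"%np.degrees(np.arctan2(M[1,1],M[0,1])),"tilt",M[:2,2],"op",round(o["opening"],4))
E
python3 -c "
from h import *
st()"
```

```text
t9.47 dxy former mm [-3.7467 -0.0521] z 0.06715552606200328 F(former) [ 1.4446 -0.9504] -0.9218952476133485 Mw [ 0.0147 -0.1726  0.0622] yang 11.92 tilt [ 0.0045 -0.0022] op 0.0131
```

Call:
send_rows(series=[{"tx": 0,"ty": -0.2,"tz": 0,"wx": 0,"wy": 0,"wz": 0,"jaw": 1},{"tx": 0,"ty": -0.2,"tz": 0,"wx": 0,"wy": 0,"wz": 0,"jaw": 1},{"tx": 0,"ty": -0.2,"tz": 0,"wx": 0,"wy": 0,"wz": 0,"jaw": 1},{"tx": 0,"ty": -0.2,"tz": 0,"wx": 0,"wy": 0,"wz": 0,"jaw": 1}])

```text
t: 9.98
tool_pos: [0.5467, -0.1998, 0.0671]
tool_rot: [1.976, 2.436, 0.002]
contact_force: [0.9, 0.5, -1.8]
opening: 0.0132
```

```bash
python3 -c "
from h import *
st()"
```

```text
t9.97 dxy former mm [-12.2258  -0.0545] z 0.06709031810371989 F(former) [0.9543 0.3529] -1.8448890441069623 Mw [ 0.017  -0.1674 -0.0333] yang 11.91 tilt [ 0.005  -0.0022] op 0.0132
```

Call:
send_rows(series=[{"tx": 0,"ty": -0.1,"tz": 0,"wx": 0,"wy": 0,"wz": 0,"jaw": 1},{"tx": 0,"ty": -0.1,"tz": 0,"wx": 0,"wy": 0,"wz": 0,"jaw": 1}])

```text
t: 10.22
tool_pos: [0.5446, -0.2002, 0.0671]
tool_rot: [1.976, 2.436, 0.002]
contact_force: [1.1, -0.3, -0.8]
opening: 0.0132
```

```bash
python3 -c "
from h import *
st()"
```

```text
t10.22 dxy former mm [-14.4574  -0.0359] z 0.06707639492035744 F(former) [ 1.0621 -0.5157] -0.8018051146505711 Mw [ 0.0365 -0.2147 -0.0258] yang 11.91 tilt [ 0.0051 -0.0021] op 0.0132
```

Call:
send_rows(series=[{"tx": 0,"ty": -0.1,"tz": 0,"wx": 0,"wy": 0,"wz": 0,"jaw": 1}])

```text
t: 10.35
tool_pos: [0.5436, -0.2004, 0.067]
tool_rot: [1.976, 2.436, 0.003]
contact_force: [3.1, 0.8, -1.7]
opening: 0.0132
```

```bash
python3 -c "
from h import *
st()"
```

```text
t10.35 dxy former mm [-15.4346  -0.0416] z 0.06704488196047824 F(former) [3.1605 0.1353] -1.726777691834882 Mw [ 0.1165 -0.3394 -0.0624] yang 11.90 tilt [ 0.0053 -0.0021] op 0.0132
```

Call:
send_rows(series=[{"tx": 0,"ty": -0.06,"tz": 0,"wx": 0,"wy": 0,"wz": 0,"jaw": 1}])

```text
t: 10.48
tool_pos: [0.5433, -0.2004, 0.067]
tool_rot: [1.976, 2.435, 0.004]
contact_force: [4.5, 1.0, -2.7]
opening: 0.0127
```

```bash
python3 -c "
from h import *
st()"
```

```text
t10.47 dxy former mm [-15.7036   0.03  ] z 0.06696617923195478 F(former) [4.5742 0.0269] -2.705454689391181 Mw [ 0.1039 -0.5809 -0.1042] yang 11.88 tilt [ 0.0064 -0.0018] op 0.0127
```

Call:
send_rows(series=[{"tx": -0.1,"ty": 0.02,"tz": 0,"wx": 0,"wy": 0,"wz": 0,"jaw": 1},{"tx": -0.1,"ty": 0,"tz": 0,"wx": 0,"wy": 0,"wz": 0,"jaw": 1},{"tx": 0,"ty": -0.05,"tz": 0,"wx": 0,"wy": 0,"wz": 0,"jaw": 1}])

```text
t: 10.85
tool_pos: [0.5432, -0.2018, 0.067]
tool_rot: [1.976, 2.437, 0.005]
contact_force: [1.9, 0.8, -1.7]
opening: 0.0131
```

```bash
python3 -c "
from h import *
st()"
```

```text
t10.85 dxy former mm [-16.0896  -1.3547] z 0.06700455132394356 F(former) [2.044  0.4173] -1.713538648871679 Mw [ 0.052  -0.273  -0.0198] yang 11.92 tilt [ 0.0053 -0.0004] op 0.0131
```

Call:
send_rows(series=[{"tx": 0,"ty": -0.08,"tz": 0,"wx": 0,"wy": 0,"wz": 0,"jaw": 1}])

```text
t: 10.98
tool_pos: [0.5426, -0.2023, 0.067]
tool_rot: [1.976, 2.436, 0.004]
contact_force: [2.1, 0.5, -1.9]
opening: 0.013
```

```bash
python3 -c "
from h import *
st()"
```

```text
t10.97 dxy former mm [-16.8277  -1.6823] z 0.06697355310791993 F(former) [2.1351 0.0378] -1.883392158712625 Mw [ 0.0098 -0.3858 -0.0587] yang 11.91 tilt [ 0.0058 -0.0011] op 0.013
```

Call:
send_rows(series=[{"tx": 0,"ty": -0.08,"tz": 0,"wx": 0,"wy": 0,"wz": 0,"jaw": 1}])

```text
t: 11.1
tool_pos: [0.5419, -0.2029, 0.067]
tool_rot: [1.976, 2.435, 0.004]
contact_force: [2.3, -0.8, -2.2]
opening: 0.0132
```

```bash
python3 -c "
from h import *
st()"
```

```text
t11.10 dxy former mm [-17.6487  -2.0842] z 0.06697948325216037 F(former) [ 2.0725 -1.2171] -2.177104573859695 Mw [-0.114  -0.2538 -0.1255] yang 11.89 tilt [ 0.0063 -0.0019] op 0.0132
```

Call:
send_rows(series=[{"tx": -0.08,"ty": 0,"tz": 0,"wx": 0,"wy": 0,"wz": 0,"jaw": 1},{"tx": 0,"ty": -0.06,"tz": 0,"wx": 0,"wy": 0,"wz": 0,"jaw": 1}])

```text
t: 11.35
tool_pos: [0.541, -0.2038, 0.067]
tool_rot: [1.976, 2.436, 0.003]
contact_force: [1.2, 0.4, -1.4]
opening: 0.0131
```

```bash
python3 -c "
from h import *
st()"
```

```text
t11.35 dxy former mm [-18.6749  -2.832 ] z 0.06699825219237404 F(former) [1.2467 0.1485] -1.3765458162119877 Mw [ 0.0203 -0.1888 -0.0021] yang 11.90 tilt [ 0.0052 -0.0016] op 0.0131
```

Call:
send_rows(series=[{"tx": 0,"ty": -0.1,"tz": 0,"wx": 0,"wy": 0,"wz": 0,"jaw": 1},{"tx": 0,"ty": -0.1,"tz": 0,"wx": 0,"wy": 0,"wz": 0,"jaw": 1}])

```text
t: 11.6
tool_pos: [0.5389, -0.2044, 0.067]
tool_rot: [1.976, 2.436, 0.003]
contact_force: [2.1, 0.8, -0.5]
opening: 0.0129
```

```bash
python3 -c "
from h import *
st()"
```

```text
t11.60 dxy former mm [-20.849   -2.9318] z 0.06703907931931749 F(former) [2.2097 0.3926] -0.47948907507347105 Mw [ 0.0833 -0.1651 -0.0333] yang 11.91 tilt [ 0.0051 -0.0018] op 0.0129
```

Call:
send_rows(series=[{"tx": 0,"ty": -0.12,"tz": 0,"wx": 0,"wy": 0,"wz": 0,"jaw": 1},{"tx": 0,"ty": -0.12,"tz": 0,"wx": 0,"wy": 0,"wz": 0,"jaw": 1},{"tx": 0,"ty": -0.12,"tz": 0,"wx": 0,"wy": 0,"wz": 0,"jaw": 1}])

```text
t: 11.98
tool_pos: [0.5351, -0.2052, 0.067]
tool_rot: [1.976, 2.436, 0.003]
contact_force: [0.9, 0.6, -2.1]
opening: 0.0132
```

```bash
python3 -c "
from h import *
st()"
```

```text
t11.97 dxy former mm [-24.7675  -2.9642] z 0.06699613969875416 F(former) [1.0311 0.4362] -2.0789263479824633 Mw [ 0.0855 -0.1991 -0.0337] yang 11.91 tilt [ 0.005 -0.002] op 0.0132
```

Call:
send_rows(series=[{"tx": 0,"ty": -0.2,"tz": 0,"wx": 0,"wy": 0,"wz": 0,"jaw": 1},{"tx": 0,"ty": -0.2,"tz": 0,"wx": 0,"wy": 0,"wz": 0,"jaw": 1},{"tx": 0,"ty": -0.2,"tz": 0,"wx": 0,"wy": 0,"wz": 0,"jaw": 1},{"tx": 0,"ty": -0.2,"tz": 0,"wx": 0,"wy": 0,"wz": 0,"jaw": 1}])

```text
t: 12.48
tool_pos: [0.5267, -0.207, 0.067]
tool_rot: [1.976, 2.436, 0.003]
contact_force: [1.2, 0.3, -0.8]
opening: 0.0129
```

```bash
python3 -c "
from h import *
st()"
```

```text
t12.47 dxy former mm [-33.3512  -2.978 ] z 0.06695287688847606 F(former) [1.2078 0.0917] -0.7586601768272987 Mw [ 0.075  -0.2229  0.0068] yang 11.91 tilt [ 0.005 -0.002] op 0.0129
```

Call:
send_rows(series=[{"tx": 0,"ty": -0.25,"tz": 0,"wx": 0,"wy": 0,"wz": 0,"jaw": 1},{"tx": 0,"ty": -0.25,"tz": 0,"wx": 0,"wy": 0,"wz": 0,"jaw": 1},{"tx": 0,"ty": -0.25,"tz": 0,"wx": 0,"wy": 0,"wz": 0,"jaw": 1},{"tx": 0,"ty": -0.25,"tz": 0,"wx": 0,"wy": 0,"wz": 0,"jaw": 1},{"tx": 0,"ty": -0.25,"tz": 0,"wx": 0,"wy": 0,"wz": 0,"jaw": 1}])

```text
t: 13.1
tool_pos: [0.5136, -0.2097, 0.0669]
tool_rot: [1.976, 2.436, 0.003]
contact_force: [2.0, 0.8, -1.0]
opening: 0.0129
```

```bash
python3 -c "
from h import *
st()"
```

```text
t13.10 dxy former mm [-46.734   -2.9737] z 0.0669220659923227 F(former) [2.0993 0.3872] -0.9940439397648335 Mw [ 0.0319 -0.1998  0.0267] yang 11.90 tilt [ 0.0052 -0.002 ] op 0.0129
```

Call:
send_rows(series=[{"tx": 0,"ty": -0.25,"tz": 0,"wx": 0,"wy": 0,"wz": 0,"jaw": 1},{"tx": 0,"ty": -0.25,"tz": 0,"wx": 0,"wy": 0,"wz": 0,"jaw": 1},{"tx": 0,"ty": -0.25,"tz": 0,"wx": 0,"wy": 0,"wz": 0,"jaw": 1},{"tx": 0,"ty": -0.25,"tz": 0,"wx": 0,"wy": 0,"wz": 0,"jaw": 1},{"tx": 0,"ty": -0.25,"tz": 0,"wx": 0,"wy": 0,"wz": 0,"jaw": 1}])

```text
t: 13.72
tool_pos: [0.5004, -0.2125, 0.0668]
tool_rot: [1.976, 2.436, 0.003]
contact_force: [1.7, 0.9, -1.0]
opening: 0.0129
```

```bash
python3 -c "
from h import *
st()"
```

```text
t13.72 dxy former mm [-60.1722  -2.9386] z 0.06680191329995987 F(former) [1.7991 0.5342] -0.9654145693023151 Mw [ 0.0261 -0.2602  0.0109] yang 11.90 tilt [ 0.0051 -0.0019] op 0.0129
```

Call:
send_rows(series=[{"tx": 0,"ty": -0.25,"tz": 0,"wx": 0,"wy": 0,"wz": 0,"jaw": 1},{"tx": 0,"ty": -0.25,"tz": 0,"wx": 0,"wy": 0,"wz": 0,"jaw": 1},{"tx": 0,"ty": -0.25,"tz": 0,"wx": 0,"wy": 0,"wz": 0,"jaw": 1},{"tx": 0,"ty": -0.25,"tz": 0,"wx": 0,"wy": 0,"wz": 0,"jaw": 1},{"tx": 0,"ty": -0.25,"tz": 0,"wx": 0,"wy": 0,"wz": 0,"jaw": 1}], squeeze=75)

```text
t: 14.35
tool_pos: [0.4873, -0.2152, 0.0667]
tool_rot: [1.976, 2.436, 0.003]
contact_force: [1.1, -0.2, -0.5]
opening: 0.0132
```

```bash
python3 -c "
from h import *
st()"
```

```text
t14.35 dxy former mm [-73.5689  -2.8901] z 0.0667263391510975 F(former) [ 1.0175 -0.4404] -0.5473825614744942 Mw [ 0.0002 -0.2197 -0.0486] yang 11.91 tilt [ 0.0051 -0.0019] op 0.0132
```

Call:
send_rows(series=[{"tx": 0,"ty": -0.25,"tz": -0.01,"wx": 0,"wy": 0,"wz": 0,"jaw": 1},{"tx": 0,"ty": -0.25,"tz": -0.01,"wx": 0,"wy": 0,"wz": 0,"jaw": 1},{"tx": 0,"ty": -0.25,"tz": 0,"wx": 0,"wy": 0,"wz": 0,"jaw": 1},{"tx": 0,"ty": -0.25,"tz": 0,"wx": 0,"wy": 0,"wz": 0,"jaw": 1},{"tx": 0,"ty": -0.25,"tz": 0,"wx": 0,"wy": 0,"wz": 0,"jaw": 1}])

```text
t: 14.98
tool_pos: [0.474, -0.2179, 0.0667]
tool_rot: [1.976, 2.436, 0.002]
contact_force: [1.0, 0.3, -1.8]
opening: 0.0128
```

```bash
python3 -c "
from h import *
st()"
```

```text
t14.97 dxy former mm [-87.1479  -2.8147] z 0.06673795851362792 F(former) [1.0068 0.0746] -1.8443424182251946 Mw [ 0.0289 -0.2334  0.0192] yang 11.90 tilt [ 0.0047 -0.0018] op 0.0128
```

Call:
send_rows(series=[{"tx": 0,"ty": -0.25,"tz": -0.01,"wx": 0,"wy": 0,"wz": 0,"jaw": 1},{"tx": 0,"ty": -0.25,"tz": 0,"wx": 0,"wy": 0,"wz": 0,"jaw": 1},{"tx": 0,"ty": -0.25,"tz": 0,"wx": 0,"wy": 0,"wz": 0,"jaw": 1},{"tx": 0,"ty": -0.2,"tz": 0,"wx": 0,"wy": 0,"wz": 0,"jaw": 1}])

```text
t: 15.48
tool_pos: [0.4639, -0.22, 0.0667]
tool_rot: [1.976, 2.436, 0.002]
contact_force: [0.7, 0.5, -1.6]
opening: 0.0129
```

```bash
python3 -c "
from h import *
st()"
```

```text
t15.47 dxy former mm [-97.4658  -2.7249] z 0.06669974611188807 F(former) [0.7994 0.3384] -1.5621834378297292 Mw [ 0.0417 -0.2052  0.0345] yang 11.90 tilt [ 0.0044 -0.0017] op 0.0129
```

Call:
send_rows(series=[{"tx": 0,"ty": -0.2,"tz": -0.1,"wx": 0,"wy": 0,"wz": 0,"jaw": 1},{"tx": 0,"ty": -0.2,"tz": -0.3,"wx": 0,"wy": 0,"wz": 0,"jaw": 1},{"tx": 0,"ty": -0.3,"tz": -0.6,"wx": 0,"wy": 0,"wz": 0,"jaw": 1},{"tx": 0,"ty": -0.3,"tz": -1,"wx": 0,"wy": 0,"wz": 0,"jaw": 1},{"tx": 0,"ty": 0,"tz": -1.5,"wx": 0,"wy": 0,"wz": 0,"jaw": 1}])

```text
t: 16.1
tool_pos: [0.4504, -0.2209, 0.1009]
tool_rot: [-1.977, -2.437, 0.001]
contact_force: [0.2, -0.0, -3.2]
opening: 0.0129
```

```bash
python3 -c "
from h import *
st()
shot('wrist','w5');shot('scene','s5')
crop('pics/w5.png','pics/w5c.png',0,0,512,384,1.5)
crop('pics/s5.png','pics/s5c.png',120,130,360,310,3)
"
```

```text
t16.10 dxy former mm [-110.8365   -0.9126] z 0.1008810469851222 F(former) [ 0.1615 -0.0365] -3.232276446506169 Mw [-0.0065  0.194  -0.0178] yang 11.92 tilt [-0.0031  0.0015] op 0.0129
```

View pics/w5c.png

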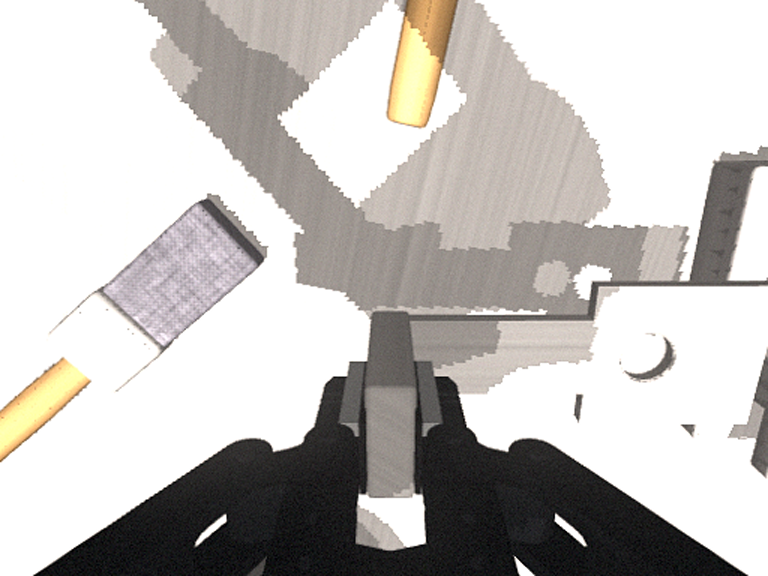

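View pics/s5c.png

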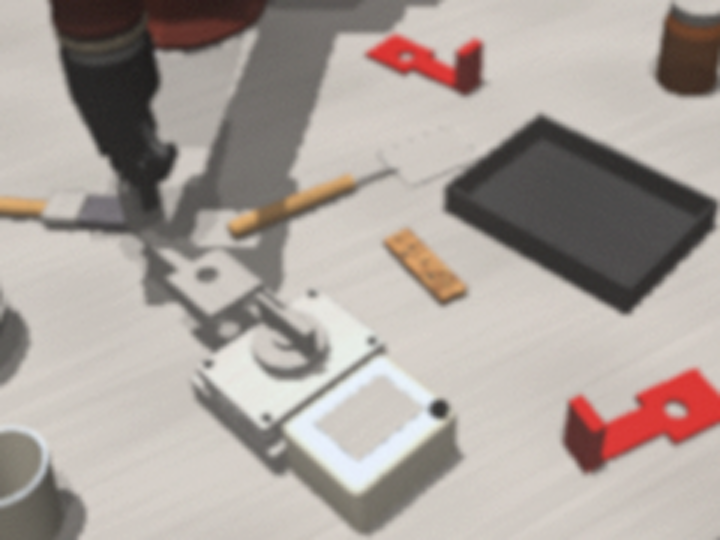

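```bash
python3 -c "
from h import *
plan([.5531,.1524,.15],16,10)"
```

```text
t 16.2 now [ 0.4525 -0.2222  0.1034] yang 11.9 open 0.0131 F [ 0.6878 -0.286  -2.8964]
  s [ 3.46  1.76 -0.47] w [ 0.     0.    -0.007]
  s [ 3.44  1.78 -0.47] w [ 0.     0.    -0.007]
  s [ 3.43  1.81 -0.47] w [ 0.     0.    -0.007]
  s [ 3.42  1.83 -0.47] w [ 0.     0.    -0.007]
  s [ 3.41  1.86 -0.47] w [ 0.     0.    -0.007]
  s [ 3.39  1.88 -0.47] w [ 0.     0.    -0.007]
  s [ 3.38  1.9  -0.47] w [ 0.     0.    -0.007]
  s [ 3.37  1.93 -0.47] w [ 0.     0.    -0.007]
  s [ 3.35  1.95 -0.47] w [ 0.     0.    -0.007]
  s [ 3.34  1.98 -0.47] w [ 0.     0.    -0.007]
```

Call:
send_rows(series=[{"tx": 1.0,"ty": 0,"tz": -1.5,"wx": 0,"wy": 0,"wz": 0,"jaw": 1},{"tx": 2.0,"ty": 0,"tz": -2,"wx": 0,"wy": 0,"wz": 0,"jaw": 1},{"tx": 3.0,"ty": 0,"tz": -1,"wx": 0,"wy": 0,"wz": -0.01,"jaw": 1},{"tx": 3.5,"ty": 1,"tz": 0,"wx": 0,"wy": 0,"wz": -0.01,"jaw": 1},{"tx": 3.5,"ty": 1.5,"tz": 0,"wx": 0,"wy": 0,"wz": -0.01,"jaw": 1}])

```text
t: 16.82
tool_pos: [0.4497, -0.0885, 0.152]
tool_rot: [1.942, 2.46, 0.002]
contact_force: [0.2, -0.3, -3.6]
opening: 0.013
```

Call:
send_rows(series=[{"tx": 3.5,"ty": 2,"tz": 0,"wx": 0,"wy": 0,"wz": -0.01,"jaw": 1},{"tx": 3.5,"ty": 2.5,"tz": 0,"wx": 0,"wy": 0,"wz": -0.01,"jaw": 1},{"tx": 3.5,"ty": 2.5,"tz": 0,"wx": 0,"wy": 0,"wz": -0.01,"jaw": 1},{"tx": 3.5,"ty": 2.5,"tz": 0,"wx": 0,"wy": 0,"wz": -0.01,"jaw": 1},{"tx": 2.5,"ty": 2,"tz": 0,"wx": 0,"wy": 0,"wz": 0,"jaw": 1}])

```text
t: 17.45
tool_pos: [0.5214, 0.1075, 0.1537]
tool_rot: [1.889, 2.497, 0.005]
contact_force: [0.4, -1.5, -3.0]
opening: 0.0128
```

```bash
python3 -c "
from h import *
plan([.5531,.1524,.15],16,2)"
```

```text
t 17.45 now [0.5214 0.1075 0.1537] yang 15.8 open 0.0128 F [ 0.4362 -1.4577 -3.0356]
  s [1.73 2.14 0.19] w [ 0.005  0.003 -0.002]
  s [1.73 2.14 0.19] w [ 0.005  0.003 -0.002]
```

Call:
send_rows(series=[{"tx": 1.7,"ty": 2.0,"tz": 0,"wx": 0.005,"wy": 0.003,"wz": 0,"jaw": 1},{"tx": 1.3,"ty": 1.8,"tz": 0,"wx": 0,"wy": 0,"wz": 0,"jaw": 1},{"tx": 0,"ty": 0,"tz": 0,"wx": 0,"wy": 0,"wz": 0,"jaw": 1},{"tx": 0,"ty": 0,"tz": 0,"wx": 0,"wy": 0,"wz": 0,"jaw": 1}])

```text
t: 17.95
tool_pos: [0.5504, 0.1506, 0.1539]
tool_rot: [1.887, 2.506, 0.002]
contact_force: [0.8, -0.2, -2.5]
opening: 0.0126
```

```bash
python3 -c "
from h import *
plan([.5531,.1524,.06],16,4)
shot('wrist','w6');shot('top','t6')
crop('pics/w6.png','pics/w6c.png',0,0,512,384,1.5)
crop('pics/t6.png','pics/t6c.png',150,110,350,230,3.5)
"
```

```text
t 17.95 now [0.5504 0.1506 0.1539] yang 16.0 open 0.0126 F [ 0.8492 -0.1821 -2.5436]
  s [0.03 0.07 2.35] w [0.001 0.001 0.   ]
  s [0.03 0.07 2.35] w [0.001 0.001 0.   ]
  s [0.03 0.07 2.35] w [0.001 0.001 0.   ]
  s [0.03 0.07 2.35] w [0.001 0.001 0.   ]
```

View pics/w6c.png

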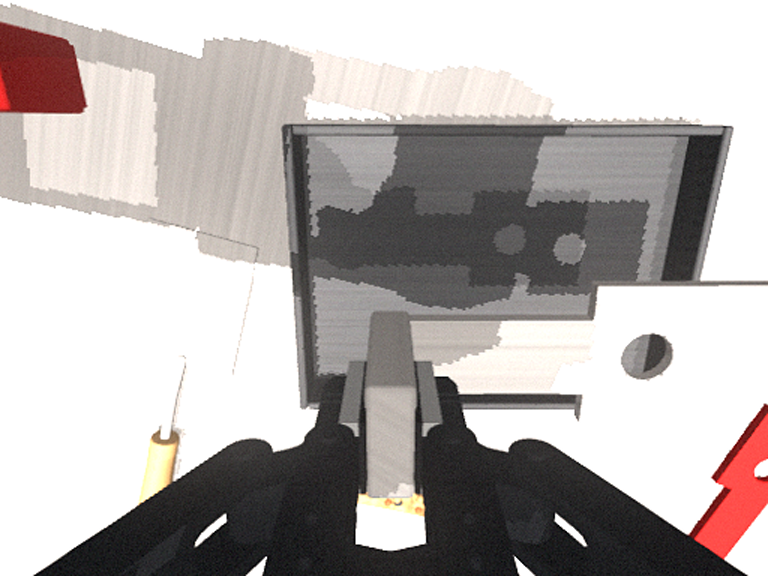

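View pics/t6c.png

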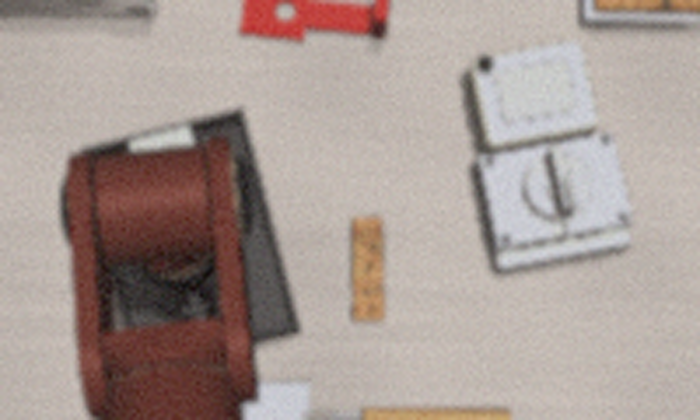

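```bash
python3 - <<'E'
from h import *
i=load("w6")
f=lambda x,y,z=.035:onz(i,x/1.5,y/1.5,z)[:2]
A=f(287,126);B=f(732,127);C=f(303,407)
print(A,B,C,np.linalg.norm(A-B),np.linalg.norm(A-C),(B+C)/2,np.degrees(np.arctan2(*(B-A)[::-1])))
E
```

```text
[0.4797 0.2145] [0.6869 0.2729] [0.5219 0.0632] 0.2152553232912391 0.157068564581703 [0.6044 0.1681] 15.747879094896284
```

Call:
send_rows(series=[{"tx": 0.1,"ty": 0.25,"tz": 2,"wx": 0,"wy": 0,"wz": 0,"jaw": 1},{"tx": 0,"ty": 0,"tz": 2.3,"wx": 0,"wy": 0,"wz": 0,"jaw": 1},{"tx": 0,"ty": 0,"tz": 2.3,"wx": 0,"wy": 0,"wz": 0,"jaw": 1},{"tx": 0,"ty": 0,"tz": 0.8,"wx": 0,"wy": 0,"wz": 0,"jaw": 1},{"tx": 0,"ty": 0,"tz": 0,"wx": 0,"wy": 0,"wz": 0,"jaw": 1}])

```text
t: 18.68
tool_pos: [0.551, 0.1498, 0.0737]
tool_rot: [1.893, 2.504, -0.001]
contact_force: [-0.4, -1.1, -1.8]
opening: 0.0131
```

```bash
python3 -c "
from h import *
plan([.5531,.1524,.0417],16,1);st()"
```

```text
t 18.68 now [0.551  0.1498 0.0737] yang 15.8 open 0.0131 F [-0.4481 -1.1133 -1.8326]
  s [0.2  0.27 3.2 ] w [ 0.001  0.002 -0.003]
t18.68 dxy former mm [ 63.9827 341.1493] z 0.07373714671549676 F(former) [-0.668 -0.997] -1.8325823238442245 Mw [-0.1217  0.1914  0.0169] yang 15.83 tilt [ 0.0013 -0.0021] op 0.0131
```

Call:
send_rows(series=[{"tx": 0.1,"ty": 0.2,"tz": 0.8,"wx": 0,"wy": 0,"wz": 0,"jaw": 1},{"tx": 0.1,"ty": 0.1,"tz": 0.8,"wx": 0,"wy": 0,"wz": 0,"jaw": 1},{"tx": 0,"ty": 0,"tz": 0.5,"wx": 0,"wy": 0,"wz": 0,"jaw": 1},{"tx": 0,"ty": 0,"tz": 0.3,"wx": 0,"wy": 0,"wz": 0,"jaw": 1},{"tx": 0,"ty": 0,"tz": 0,"wx": 0,"wy": 0,"wz": 0,"jaw": 1}])

```text
t: 19.3
tool_pos: [0.5552, 0.1529, 0.0503]
tool_rot: [1.891, 2.502, 0.003]
contact_force: [0.8, 0.0, -2.9]
opening: 0.013
```

```bash
python3 -c "
from h import *
plan([.5531,.1524,.0417],16,1);st()"
```

```text
t 19.3 now [0.5552 0.1529 0.0503] yang 15.8 open 0.013 F [ 0.8044  0.0466 -2.8564]
  s [ 0.01 -0.22  0.86] w [ 0.005  0.003 -0.003]
t19.30 dxy former mm [ 68.7941 343.3356] z 0.050286713490000454 F(former) [ 0.7968 -0.1203] -2.85643403427101 Mw [-0.0201  0.2467 -0.0012] yang 15.83 tilt [ 0.0054 -0.0015] op 0.013
```

Call:
send_rows(series=[{"tx": 0,"ty": 0,"tz": 0.2,"wx": 0.004,"wy": 0.003,"wz": 0,"jaw": 1},{"tx": 0,"ty": 0,"tz": 0.2,"wx": 0,"wy": 0,"wz": 0,"jaw": 1},{"tx": 0,"ty": 0,"tz": 0.1,"wx": 0,"wy": 0,"wz": 0,"jaw": 1},{"tx": 0,"ty": 0,"tz": 0.1,"wx": 0,"wy": 0,"wz": 0,"jaw": 1}])

```text
t: 19.8
tool_pos: [0.5558, 0.153, 0.0447]
tool_rot: [1.894, 2.505, 0.002]
contact_force: [0.3, -0.1, -3.8]
opening: 0.0129
```

```bash
python3 -c "
from h import *
st()"
```

```text
t19.80 dxy former mm [ 69.3989 343.274 ] z 0.0446831962458103 F(former) [ 0.241  -0.1695] -3.7706537983836474 Mw [-0.0766  0.221   0.01  ] yang 15.83 tilt [0.0018 0.0006] op 0.0129
```

Call:
send_rows(series=[{"tx": 0,"ty": 0,"tz": 0.08,"wx": 0,"wy": 0,"wz": 0,"jaw": 1},{"tx": 0,"ty": 0,"tz": 0.08,"wx": 0,"wy": 0,"wz": 0,"jaw": 1}])

```text
t: 20.05
tool_pos: [0.5558, 0.153, 0.043]
tool_rot: [1.894, 2.505, 0.002]
contact_force: [0.3, -0.6, -3.3]
opening: 0.0133
```

```bash
python3 -c "
from h import *
st()"
```

```text
t20.05 dxy former mm [ 69.3991 343.2769] z 0.04299883872386627 F(former) [ 0.1245 -0.6358] -3.3013872895326837 Mw [-0.037   0.2481  0.016 ] yang 15.83 tilt [0.0019 0.0006] op 0.0133
```

Call:
send_rows(series=[{"tx": 0,"ty": 0,"tz": 0.08,"wx": 0,"wy": 0,"wz": 0,"jaw": 1},{"tx": 0,"ty": 0,"tz": 0.05,"wx": 0,"wy": 0,"wz": 0,"jaw": 1}])

```text
t: 20.3
tool_pos: [0.5559, 0.1531, 0.0423]
tool_rot: [1.894, 2.506, 0.002]
contact_force: [-3.4, -0.5, 2.5]
opening: 0.0128
```

```bash
python3 -c "
from h import *
st()"
```

```text
t20.30 dxy former mm [ 69.468  343.3153] z 0.0423182579305734 F(former) [-3.4351  0.2594] 2.530322805783853 Mw [-0.17    0.5312  0.0249] yang 15.83 tilt [0.0015 0.0005] op 0.0128
```

Call:
send_rows(series=[{"tx": 0,"ty": 0,"tz": 0,"wx": 0,"wy": 0,"wz": 0,"jaw": 0.8},{"tx": 0,"ty": 0,"tz": 0,"wx": 0,"wy": 0,"wz": 0,"jaw": 0.65},{"tx": 0,"ty": 0,"tz": 0,"wx": 0,"wy": 0,"wz": 0,"jaw": 0.5},{"tx": 0,"ty": 0,"tz": 0,"wx": 0,"wy": 0,"wz": 0,"jaw": 0.5}], squeeze=20)

```text
t: 20.8
tool_pos: [0.5584, 0.1534, 0.0445]
tool_rot: [1.891, 2.502, 0.009]
contact_force: [-0.3, -0.5, -0.3]
opening: 0.0428
```

```bash
python3 -c "
from h import *
st()
shot('wrist','w7')
crop('pics/w7.png','pics/w7c.png',0,0,512,384,1.5)"
```

```text
t20.80 dxy former mm [ 72.0089 343.1616] z 0.04447524981216847 F(former) [-0.4344 -0.4139] -0.25088870675617636 Mw [0.0185 0.0035 0.0277] yang 15.83 tilt [0.0077 0.0015] op 0.0428
```

View pics/w7c.png

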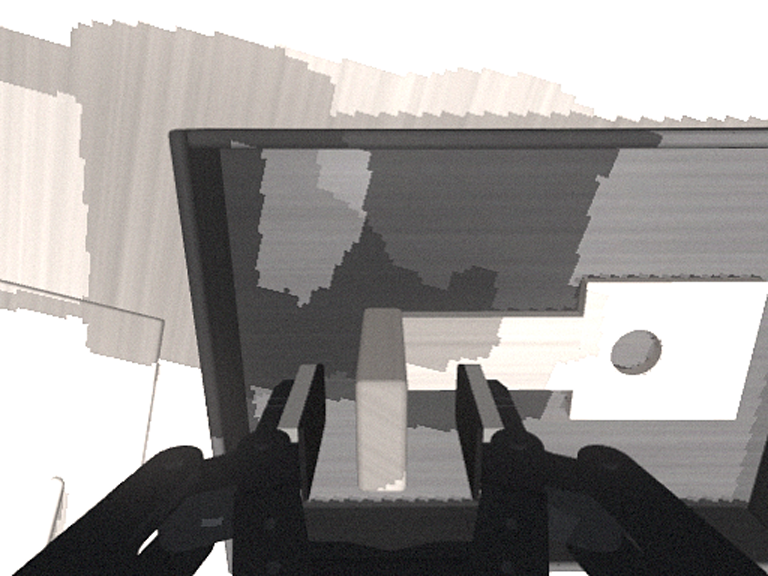

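The plate is released and lies in the pan, with the grip clear between the pads. I'm retracting straight up, then moving back for a final look.

Call:
send_rows(series=[{"tx": 0,"ty": -0.2,"tz": -1,"wx": 0,"wy": 0,"wz": 0,"jaw": 0.5},{"tx": 0,"ty": 0,"tz": -3,"wx": 0,"wy": 0,"wz": 0,"jaw": 0.5},{"tx": 0,"ty": 0,"tz": -5,"wx": 0,"wy": 0,"wz": 0,"jaw": 0.5},{"tx": 0,"ty": 0,"tz": -5,"wx": 0,"wy": 0,"wz": 0,"jaw": 0.5},{"tx": 0,"ty": -3,"tz": -3,"wx": 0,"wy": 0,"wz": 0,"jaw": 0.5}])

```text
t: 21.48
tool_pos: [0.5245, 0.144, 0.2185]
tool_rot: [1.893, 2.505, 0.003]
contact_force: [0.3, -0.7, 1.3]
opening: 0.0421
```

Call:
send_rows(series=[{"tx": 0,"ty": -5,"tz": 0,"wx": 0,"wy": 0,"wz": 0,"jaw": 0.5},{"tx": 0,"ty": -5,"tz": 0,"wx": 0,"wy": 0,"wz": 0,"jaw": 0.5},{"tx": 0,"ty": 0,"tz": 0,"wx": 0,"wy": 0,"wz": 0,"jaw": 0.5},{"tx": 0,"ty": 0,"tz": 0,"wx": 0,"wy": 0,"wz": 0,"jaw": 0.5}])

```text
t: 21.98
tool_pos: [0.427, 0.1162, 0.2256]
tool_rot: [1.887, 2.497, 0.018]
contact_force: [0.5, -0.0, 0.3]
opening: 0.0427
```

```bash
python3 -c "
from h import *
st()
shot('scene','s8');shot('top','t8')
crop('pics/s8.png','pics/s8c.png',120,130,380,310,3)
crop('pics/t8.png','pics/t8c.png',150,110,350,230,3.9)
"
```

```text
t21.98 dxy former mm [-64.2808 333.7851] z 0.22558625360926962 F(former) [ 0.4777 -0.1303] 0.2695994652175566 Mw [-0.0028  0.0252  0.0341] yang 15.84 tilt [0.0163 0.0022] op 0.0427
```

View pics/s8c.png

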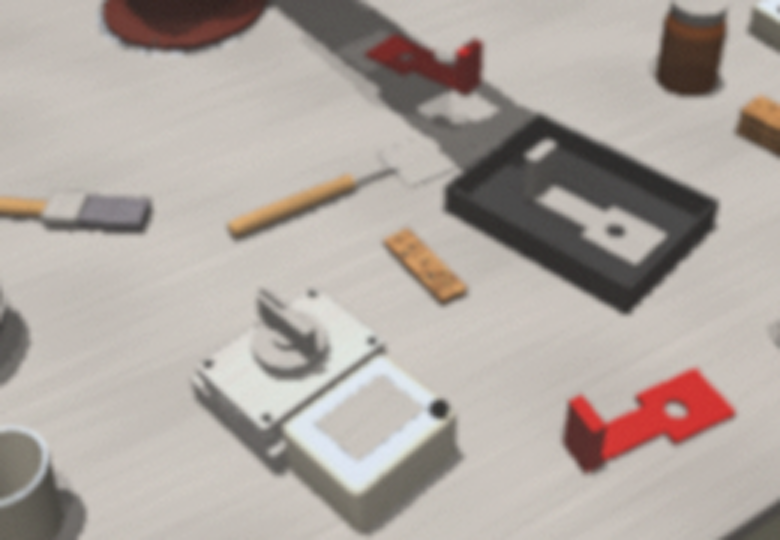

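View pics/t8c.png

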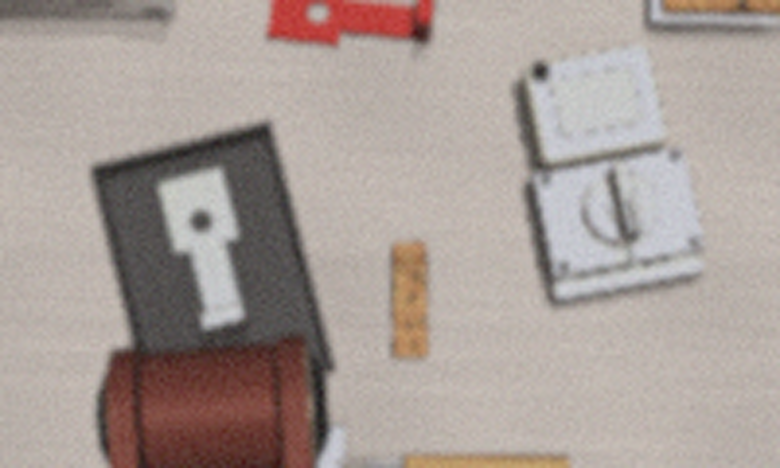

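```bash
python3 - <<'E'
from h import *
i=load("t8"); h=onz(i,201/3.9+150,220/3.9+110,.011)[:2]-np.array([.602,.1665]); a=np.radians(16)
print("die in pan",h@[np.cos(a),np.sin(a)],h@[-np.sin(a),np.cos(a)])
print(ctrl.finish_job())
E
```

```text
die in pan 0.04739555713102158 0.00021708335881027576
the job is handed in; nothing more can be done
None
```

The die plate is out of the former and lying flat in the wash pan, grip up, and the job is handed in at about 22 s of the 72 s limit. `finish_job` gives no verdict, so the results below are my own checks.

- **Knob:** I turned it about 119° clockwise in one grip. Seen from the wrist camera after letting go, the knob's line pointed within about 2° of the bridge's line. The knob_mark point came out about 2 mm from where it should be. Single-edge readings of the bar scattered by a degree or two, and one short-baseline reading was about 5° off. All of these are inside the 11° tolerance.
- **Drawing the plate out:** It touched a guide pin at about 15 mm of travel, with at most about 4.6 N at the wrist. The wrist moment pointed to the +y side, so I eased the plate 3 mm towards the former's -y. It then passed between the pins with only 1–2 N of drag.
- **Setting it down:** Contact with the pan floor was about 6 N. I then opened the gripper and backed away until the wrist force read about zero.
- **Final pictures:** The plate's hole sits at about (+47, 0) mm in the pan's frame, within the 80 mm and 60 mm limits. I judged that it lies flat and grip up by eye. The lines still meet, and the bystanders in view look unmoved by eye; I did not measure them.

No check failed.

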